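Nest the boxed-set candles and wind them to the inspection camera

ROBOT

A 6-joint arm with a two-finger parallel gripper is mounted at the origin on the work surface. World frame = base frame: x ahead of the robot, y to its left, z up, the work surface at z = 0. Lengths are in m, angles in rad, forces in N, time in s.
With the tool pointing down it reaches from about 0.35 to 0.775 m from the base axis. Payload 7.3 kg.
Tool frame: the origin (TCP) lies at the very end of the fingers, on their centre line; the grasp point (between the pads) lies 19 mm behind it; z points along the fingers, y is the line along which they close (so a half turn about z gives the same grasp; the last joint's range is limited). The gripper opens to 92 mm and grips with 3 to 60 N. Pads are 19 mm wide; open, the fingers measure 130 mm over their backs; the gripper's body (75 mm by 190 mm) begins 47 mm behind the grasp point.
Start: joints at [1.123, 0.342, 1.524, -0, 1.275, -0.146], TCP at [0.156, 0.501, 0.227] pointing down, gripper open.
Joint ranges: [-2.53, 2.53], [-0.77, 2.02], [0.04, 2.7], [-1, 4.14], [0.28, 2.66], [-3.11, 3.11]. Speed limits (rad/s): [2.57, 2.57, 3.14, 3.14, 3.14, 3.14].

INTERFACE

Orientations are given as [roll, pitch, yaw] about the fixed x, y, z axes, in that order (R = Rz(yaw) Ry(pitch) Rx(roll)).
In Python, from cell import telemetry, eyes, job gives the robot as it stands.
- The arm moves only by the tool apply_moves, never from a script. Its arguments are lists of equal length, an entry for each row: "delta_pos": the shift along the world's x, y, z each as a share of 0.4 m, from -1 to 1, a list of three; "dr": the turn, a rotation vector about the world's x, y, z each as a share of 0.5 rad, from -1 to 1, a list of three; "jaw": the opening, from 0 (shut) to 1 (fully open). A call has 1 to 8 rows; each row is the pose to reach, as a shift and turn from the pose commanded when the call began; what a row does not reach only later rows make up. A row lasts 1/12 s, in which the tool goes at most 41.7 mm and 7.16 degrees, less where a joint would pass 70% of its speed; a pose out of reach is approached as far as the arm can. A call with a number of a shift or a turn outside -1 to 1 is refused whole. A call with a gripper value outside its range is refused whole. The fingers move at their own pace and stop on an object; "force" is the grip in N (left out, the last holds). Time passes only in rows, so rows that repeat a pose let the fingers close. It gives the time, the measured TCP pose, the force, the opening and the grip force at its end, in the units of the state.
- telemetry.observe(): the state, without advancing time (a new reading comes with each control period).
- eyes.read_camera(name): name is "scene" or "top" or "wrist"; returns the picture (480x640x3 uint8, red, green, blue); there is no depth.
- eyes.camera_model(name): a dict with "vertical_fov" (degrees; the focal length in pixels is half the picture's height over the tangent of half this angle, whatever the lens; pixels are square), "cx", "cy" (the principal point, pixels), "rvec" (rotation vector, rad) and "tvec" (3), from world to camera coordinates, as OpenCV has them; the wrist camera has in their place "hand_eye" (4x4, takes a point from camera to tool coordinates, whose origin is the TCP and whose axes are the flange's). Camera axes: x right, y down, z forward; pixel columns grow to the right and rows downward; lengths in m; the calibration is good to about 2 mm. The wrist camera is an equidistant fisheye: a pixel r from the principal point sees the ray r / f radians off the axis. A picture is of the moment at which its call begins: read the wrist's pose just before it. camera_model takes no time and is no camera call.
- job.hand_in(): hands the job in; it is judged then, once.
The state is a dict: "time": time; "qpos": joint angles; "qvel": joint speeds; "joint_efforts": joint torques, N m; "tool_pos": TCP position; "tool_rot": TCP orientation; "contact_force": force on the tool from outside, world axes, zero at the start; "torque": the same for the moment, N m; "opening": finger opening in m; "grip_force": force on a finger pad.
Only numpy, scipy, OpenCV 4.12 (cv2) and the standard library are available. Lean on these libraries where they do the work, as an engineer would, in place of code of your own. Each camera call takes 0.05 s, during which the arm holds its last target. There are 200 camera calls.

TASK

Wind the empty wooden nest with the hand crank fully out to the loading stop next to the crank, and set every candle standing on the bench upright and fully down into a pocket of its own shape while the nest is there. Then wind the loaded nest all the way back to the stop at the camera end and let go, with all candles still seated. Don't knock over or push away the other things on the bench.

Things in the scene. Friction and masses are not known exactly. Their poses are not given: they have to be found in the camera images.
- round_a: candle: amber glass jar with a black lid, 55 mm diameter, 60 mm tall; origin at the centre of its underside, z up. May be absent (None).
- round_b: candle: amber glass jar with a black lid, 55 mm diameter, 60 mm tall; origin at the centre of its underside, z up. May be absent (None).
- square_a: candle: square amber glass jar with a black lid, 48 x 48 mm, 56 mm tall; origin at the centre of its underside, z up. May be absent (None).
- square_b: candle: square amber glass jar with a black lid, 48 x 48 mm, 56 mm tall; origin at the centre of its underside, z up. May be absent (None).
- oblong_a: candle: oblong amber glass jar with a black lid, 38 mm (its x) x 64 mm (its y), 52 mm tall; origin at the centre of its underside, z up. May be absent (None).
- oblong_b: candle: oblong amber glass jar with a black lid, 38 mm (its x) x 64 mm (its y), 52 mm tall; origin at the centre of its underside, z up. May be absent (None).
- round_pocket_1 (a point): round pocket, 60 mm diameter, 12 mm deep, in the top of the nest; the point is the centre of the pocket's floor, 12 mm below the nest's top, axes along the nest's. It travels with the nest.
- round_pocket_2 (a point): round pocket, 60 mm diameter, 12 mm deep, in the top of the nest; the point is the centre of the pocket's floor, 12 mm below the nest's top, axes along the nest's. It travels with the nest.
- square_pocket_1 (a point): square pocket, 53 x 53 mm, 12 mm deep, in the top of the nest; the point is the centre of the pocket's floor, 12 mm below the nest's top, axes along the nest's. It travels with the nest.
- square_pocket_2 (a point): square pocket, 53 x 53 mm, 12 mm deep, in the top of the nest; the point is the centre of the pocket's floor, 12 mm below the nest's top, axes along the nest's. It travels with the nest.
- oblong_pocket_1 (a point): oblong pocket, 43 mm (nest x) x 69 mm (nest y), 12 mm deep, in the top of the nest; the point is the centre of the pocket's floor, 12 mm below the nest's top, axes along the nest's. It travels with the nest.
- oblong_pocket_2 (a point): oblong pocket, 43 mm (nest x) x 69 mm (nest y), 12 mm deep, in the top of the nest; the point is the centre of the pocket's floor, 12 mm below the nest's top, axes along the nest's. It travels with the nest.
- nest: wooden nest, 170 (x) x 235 (y) x 30 mm, six pockets: two rows 96 mm apart in x, 75 mm pitch in y (-x row, from -y to +y: round, square, oblong; +x row: oblong, round, square). Slides along its y on a low grey bed; -y end towards the crank. Origin: centre of its underside, 20 mm above the table (top at 50 mm). A camera on a 190 mm post stands beside the far end, on the +x side.
- crank (a joint): angle of the hand crank on the grey gearbox at the end of the bed; vertical axis, growing counter-clockwise from above. 0 = stop, nest at the camera end; 12.57 rad (two full turns) = stop, nest at the loading end next to the crank; 75 mm a turn. It stays where left; turning takes about 5 N at the knob.
- knob_grip (a point): grip point of the crank's upright black knob, 22 mm diameter, 46 mm tall, spinning freely on its pin; the point is on the knob's axis, 28 mm above its foot and 18 mm below its top, 50 mm from the crank's axis. The flat crank arm lies below the knob.
- crank_axis (a point): point on the crank's vertical axis at the height of the knob's grip point (121 mm above the table); below it the gearbox, 70 x 66 mm, 76 mm high, the crank arm's top is 91 mm above the table.
- oil_bottle: bystander: small amber bottle, 42 mm diameter, 85 mm tall; origin at the centre of its underside.
- label_roll: bystander: roll of paper labels lying flat, 60 mm diameter, 40 mm tall, with a hole; origin at the centre of its underside.
- jug: bystander: steel mug, 84 mm diameter, 85 mm tall; origin at the centre of its underside.
- lid_stack: bystander: stack of round black lids, 60 mm diameter, 36 mm tall; origin at the centre of its underside.
- tape_gun: bystander: tape dispenser, 120 x 55 mm, 81 mm tall; origin at the centre of its underside.
There are look-alikes about, which are no part of the job. Leave any green or purple look-alike of the square_b alone. Leave any red or yellow look-alike of the oblong_a alone.

How it is judged:
By the outcome, as a careful person would: the job done as asked, in the order asked, and still so for the second after the job is handed in, with the robot touching nothing.
Of round_a, round_b, square_a, square_b, oblong_a, oblong_b only 4 to 6 are there at a start; the rules pass over those that are not, and their reading is None.
At some moment in a run one of round_a, round_b, square_a, square_b, oblong_a, oblong_b may be knocked a few centimetres aside while the robot is not near it.
It also fails if it takes over 210 s, if anything falls off the work surface, if the arm or the gripper's body presses on something with over 40 N, if the wrist force passes 120 N, or if a joint passes its speed limit or range.

## Working session

There is one attempt and no reset: what is moved stays moved. The work goes in short steps, Python scripts to look and compute and a tool call to move; the robot and the scene stay as the last step left them, time stands still between calls to the robot, and variables do not carry over. Pictures are saved under pics/ and viewed, at most 14 in all, crops included, and the job is handed in when it is done.

Besides the shell and the picture viewer there is one more tool, called by a JSON object that holds its "op" and its "data", one argument or row to a line. apply_moves: Moves the arm, as the interface text tells. Its arguments: {"type":"object","properties":{"delta_pos":{"type":"array"},"dr":{"type":"array"},"jaw":{"type":"array"},"force":{"type":"number"}},"required":["delta_pos","dr","jaw"]}

```bash
mkdir -p pics; ls
python3 - <<'E'
from cell import telemetry, eyes, job
import cv2
s=telemetry.observe(); print(s['time'],s['tool_pos'],s['tool_rot'],s['opening'])
for n in ("scene","top","wrist"):
    print(n,eyes.camera_model(n))
    if n!="wrist":
        cv2.imwrite(f"pics/{n}0.png",eyes.read_camera(n)[:,:,::-1])
E
```

```text
pics
0.0 [0.15584034 0.50089946 0.22604031] [-3.14004736e+00 -1.90172403e-04  2.83981373e+00] 0.09167020651736013
scene {'vertical_fov': 49.85589405945121, 'cx': 327.48069038099857, 'cy': 242.51419248940698, 'rvec': array([ 1.59994193,  2.25920875, -0.6278438 ]), 'tvec': array([ 0.15939197, -0.37194612,  1.56196082])}
top {'vertical_fov': 53.66050769184227, 'cx': 317.6867131204859, 'cy': 234.0037012303062, 'rvec': array([ 2.15917709, -2.11403877,  0.15434122]), 'tvec': array([-0.01385508,  0.49334425,  1.0688719 ])}
wrist {'vertical_fov': 65.70646984690485, 'cx': 317.5157783044906, 'cy': 239.06038027386595, 'hand_eye': array([[ 6.38397084e-04, -9.69578313e-01, -2.44780490e-01,
         6.63185236e-02],
       [ 9.99999742e-01,  6.99278522e-04, -1.61811791e-04,
         3.72819364e-04],
       [ 3.28058942e-04, -2.44780323e-01,  9.69578509e-01,
        -1.57426495e-01],
       [ 0.00000000e+00,  0.00000000e+00,  0.00000000e+00,
         1.00000000e+00]])}
```

View pics/top0.png

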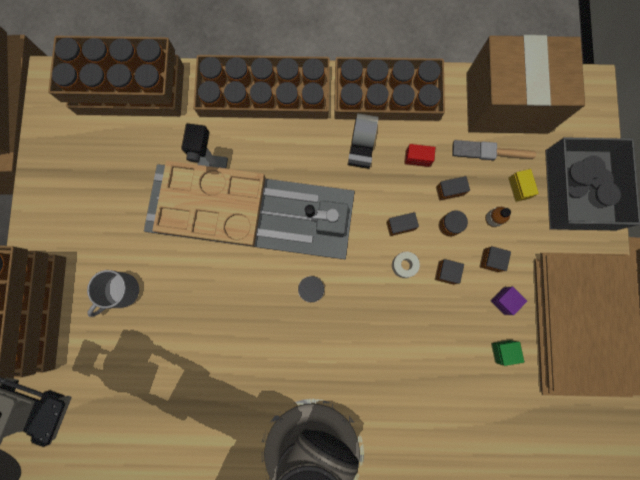

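View pics/scene0.png

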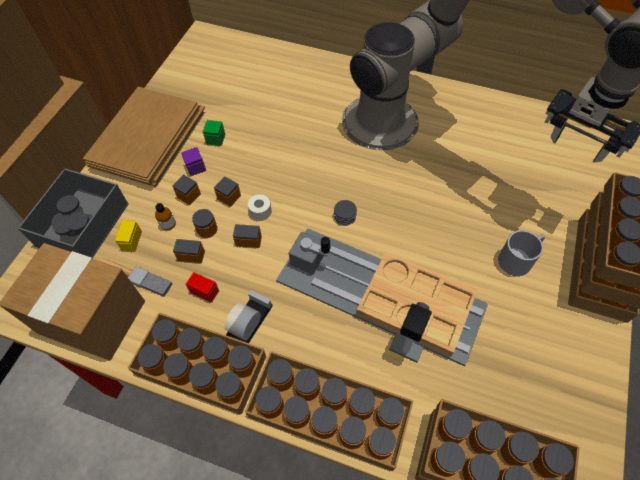

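```bash
cat > h.py <<'E'
import numpy as np, cv2
from scipy.spatial.transform import Rotation as R
from cell import telemetry, eyes, job
def cast(name,px,z,pose=None):
    m=eyes.camera_model(name); f=240/np.tan(np.radians(m['vertical_fov']/2))
    px=np.atleast_2d(np.asarray(px,float)); d=(px-[m['cx'],m['cy']])/f
    if name=="wrist":
        r=np.linalg.norm(d,axis=1,keepdims=True)+1e-12
        ray=np.c_[d/r*np.sin(r),np.cos(r)]
        Rt=R.from_euler('xyz',pose['tool_rot']).as_matrix(); H=m['hand_eye']
        C=Rt@H[:3,3]+pose['tool_pos']; ray=ray@(Rt@H[:3,:3]).T
    else:
        Rc=cv2.Rodrigues(m['rvec'])[0]; C=-Rc.T@m['tvec']; ray=np.c_[d,np.ones(len(d))]@Rc
    t=(z-C[2])/ray[:,2]
    return (C+t[:,None]*ray)[:,:2]
def project(name,P,pose=None):
    m=eyes.camera_model(name); f=240/np.tan(np.radians(m['vertical_fov']/2)); P=np.atleast_2d(P)
    if name=="wrist":
        Rt=R.from_euler('xyz',pose['tool_rot']).as_matrix(); H=m['hand_eye']
        p=((P-pose['tool_pos'])@Rt-H[:3,3])@H[:3,:3]
        r=np.hypot(p[:,0],p[:,1]); th=np.arctan2(r,p[:,2]); d=p[:,:2]/(r[:,None]+1e-12)*th[:,None]
    else:
        p=P@cv2.Rodrigues(m['rvec'])[0].T+m['tvec']; d=p[:,:2]/p[:,2:]
    return d*f+[m['cx'],m['cy']]
def blobs(mask,lo=100,hi=1e5):
    c,_=cv2.findContours(mask.astype(np.uint8),cv2.RETR_EXTERNAL,cv2.CHAIN_APPROX_NONE)
    return [k for k in c if lo<cv2.contourArea(k)<hi]
def shot(name):
    p=telemetry.observe(); im=eyes.read_camera(name)
    return p,im,cv2.cvtColor(im,cv2.COLOR_RGB2HSV)
E
python3 - <<'E'
from h import *
np.set_printoptions(precision=4,suppress=True)
p,im,hsv=shot("top")
m=(hsv[...,2]<100)&(hsv[...,1]<90); m[:, :140]=0; m[:125]=0; m[310:]=0; m[:,540:]=0
for k in blobs(m,60):
    r=cv2.minAreaRect(cast("top",k[:,0],.056).astype(np.float32)*1000)
    u=k[:,0].mean(0); print("dark",u,np.round(r[0],1),np.round(r[1],1),round(r[2],1),hsv[int(u[1]),int(u[0])])
w=im[150:245,140:270]; print(hsv[195,205],hsv[200,280],hsv[300,250])
# knob
for n in("top","scene"):
    C=cast(n,[[310,211],[333,216]] if n=="top" else [[325,244],[306,244]],.139); print(n,C)
cv2.imwrite("pics/c.png",cv2.resize(im[140:300,140:380][:,:,::-1],None,fx=3.3,fy=3.3,interpolation=cv2.INTER_CUBIC))
E
```

```text
dark [311.0286 288.5857] [366.2   8.7] [55.8 55.6] 46.3 [90  3 76]
dark [451.3467 270.8933] [ 412.2 -307.7] [47.5 46.5] 76.9 [ 0  0 66]
dark [498.2133 258.2533] [ 443.4 -414.1] [48.  46.7] 75.5 [10 12 64]
dark [403.3117 222.6623] [ 521.5 -200.1] [36.6 62.6] 15.3 [ 0  0 69]
dark [455.6032 221.3651] [ 526.4 -319.7] [49.1 52.8] 1.2 [60  8 64]
dark [491.5957 218.8723] [ 534.9 -402.7] [38.3 24.8] 23.0 [18 59 87]
dark [154.1579 196.2368] [572.  378.9] [16.  77.7] 83.5 [60  8 96]
dark [296.1777 219.1738] [527.6  28.8] [211.8 162.2] 83.0 [75  5 95]
dark [454.7662 185.7792] [ 610.7 -320.1] [37.2 63.1] 12.7 [60  4 66]
dark [359.02 163.12] [660.4 -96.8] [52.4 14.8] 81.3 [105   9  55]
dark [472.0894 150.9837] [ 698.8 -365.1] [99.4 41.4] 85.1 [ 0  5 93]
dark [359.5312 143.0521] [ 715.9 -105. ] [52.1 72. ] 82.0 [90  7 69]
dark [202.698  148.2282] [697. 266.] [112.4  98.6] 84.1 [ 8 46 22]
[ 16 116 160] [70  8 99] [ 19 110 158]
top [[ 0.5272  0.0129]
 [ 0.5173 -0.0364]]
scene [[ 0.5443  0.0184]
 [ 0.5586 -0.0225]]
```

View pics/c.png

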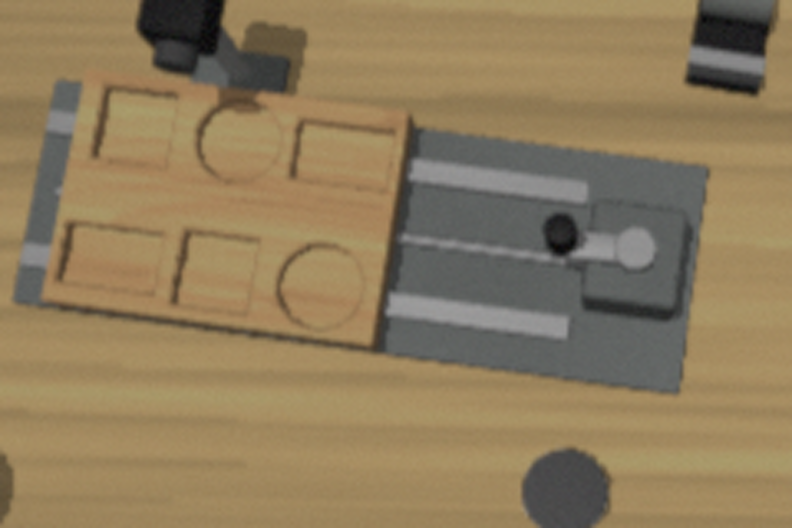

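{"op": "apply_moves", "data": {
  "delta_pos": [
    [0.475, -0.625, 0.06],
    [0.475, -0.625, 0.06],
    [0.475, -0.625, 0.06],
    [0.475, -0.625, 0.06],
    [0.475, -0.625, 0.06],
    [0.475, -0.625, 0.06],
    [0.475, -0.625, 0.06],
    [0.475, -0.625, 0.06]
  ],
  "dr": [
    [0, 0, -1],
    [0, 0, -1],
    [0, 0, -1],
    [0, 0, -1],
    [0, 0, -1],
    [0, 0, -1],
    [0, 0, -1],
    [0, 0, -1]
  ],
  "jaw": [0.6, 0.6, 0.6, 0.6, 0.6, 0.6, 0.6, 0.6]
}}

```text
time: 0.82
tool_pos: [0.3478, 0.2484, 0.251]
tool_rot: [3.141, 0.001, 2.338]
contact_force: [1.5, 1.3, 1.0]
opening: 0.055
grip_force: 0.0
```

{"op": "apply_moves", "data": {
  "delta_pos": [
    [0.45, -0.595, 0],
    [0.45, -0.595, 0],
    [0.45, -0.595, 0],
    [0.45, -0.595, 0],
    [0.45, -0.595, 0],
    [0.45, -0.595, 0],
    [0.45, -0.595, 0],
    [0.45, -0.595, 0]
  ],
  "dr": [
    [0, 0, -1],
    [0, 0, -1],
    [0, 0, -1],
    [0, 0, -1],
    [0, 0, -1],
    [0, 0, -1],
    [0, 0, -1],
    [0, 0, -1]
  ],
  "jaw": [0.6, 0.6, 0.6, 0.6, 0.6, 0.6, 0.6, 0.6]
}}

```text
time: 1.48
tool_pos: [0.5289, 0.0082, 0.2499]
tool_rot: [3.141, 0.002, 1.835]
contact_force: [-1.4, -0.9, -0.2]
opening: 0.0548
grip_force: 0.0
```

{"op": "apply_moves", "data": {
  "delta_pos": [
    [0, 0, 0],
    [0, 0, 0],
    [0, 0, 0],
    [0, 0, 0],
    [0, 0, 0]
  ],
  "dr": [
    [0, 0, -0.78],
    [0, 0, -0.78],
    [0, 0, -0.78],
    [0, 0, -0.78],
    [0, 0, -0.78]
  ],
  "jaw": [0.6, 0.6, 0.6, 0.6, 0.6]
}}

```text
time: 1.9
tool_pos: [0.5258, 0.0135, 0.2505]
tool_rot: [-3.141, -0.0, 1.452]
contact_force: [-0.2, -1.0, -0.9]
opening: 0.0554
grip_force: 0.0
```

Run:
```python
from h import *
p,im,hsv=shot("wrist"); np.save("p1.npy",im); print(p['time'],p['tool_pos'],p['tool_rot'],p['opening'],p['contact_force'])
cv2.imwrite("pics/w1.png",im[:,:,::-1])
print(project("wrist",[[.527,.013,.139],[.5173,-.036,.121]],p))
```

```text
1.9 [0.52576824 0.01352519 0.25053897] [-3.14110484e+00 -7.75244564e-06  1.45245524e+00] 0.05544755906512205 [-0.22106574 -0.95956817 -0.85291353]
[[320.34382698 236.89658189]
 [315.41960666 289.89872147]]
```

View pics/w1.png

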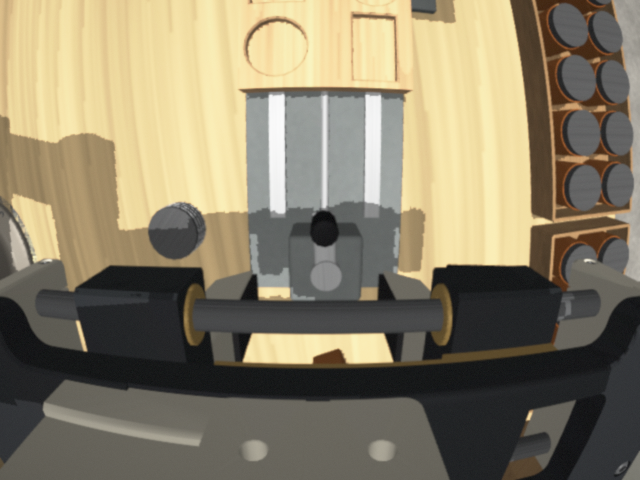

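Run:
```python
from h import *
np.set_printoptions(precision=4,suppress=True)
im=np.load("p1.npy"); hsv=cv2.cvtColor(im,cv2.COLOR_RGB2HSV); p=telemetry.observe()
k=max(blobs((hsv[...,2]<45)[190:262,290:360],100),key=cv2.contourArea)[:,0]+[290,190]
print("knob",k.min(0),k.max(0),k.mean(0))
c=(k[:,0].min()+k[:,0].max())/2
b=k[:,1].max()
for z,r in((.139,b-9),(.139,b-10),): print("knobtop",cast("wrist",[[c,r]],z), cast("wrist",[[c,b]],z))
print("hub",[cast("wrist",[[325,276]],z) for z in(.095,.1)],cast("top",[[332.4,215.2]],.1),cast("top",[[310,210.6]],.139))
# rails
m=(hsv[...,2]>215)&(hsv[...,1]<40)
for lo,hi in((262,295),(316,332),(360,388)):
    P=np.array([[np.mean(np.where(m[r,lo:hi])[0])+lo,r] for r in range(100,200) if m[r,lo:hi].sum()>3])
    if len(P)<20: continue
    W=cast("wrist",P,.02); v=cv2.fitLine(W.astype(np.float32),cv2.DIST_L2,0,.01,.01).ravel(); print("rail",np.degrees(np.arctan2(v[1],v[0])),v[2:],len(P))
```

```text
knob [310 211] [338 245] [323.7416 228.4944]Traceback (most recent call last):
  File "<stdin>", line 8, in <module>
  File "h.py", line 10, in cast
    Rt=R.from_euler('xyz',pose['tool_rot']).as_matrix(); H=m['hand_eye']
                          ~~~~^^^^^^^^^^^^
TypeError: 'NoneType' object is not subscriptable
```

Run:
```python
from h import *
np.set_printoptions(precision=4,suppress=True)
im=np.load("p1.npy"); hsv=cv2.cvtColor(im,cv2.COLOR_RGB2HSV); p=telemetry.observe()
cw=lambda px,z: cast("wrist",px,z,p)
c,b=324,245
print("top near edge",cw([[c,b]],.139),"width@139",cw([[310,231],[338,231]],.139))
print("hub",[cw([[325,276]],z) for z in(.095,.1)],cast("top",[[332.4,215.2]],.1),cast("top",[[310,210.6]],.139))
m=(hsv[...,2]>200)&(hsv[...,1]<50)
for lo,hi in((262,295),(316,332),(360,388)):
    P=np.array([[np.mean(np.where(m[r,lo:hi])[0])+lo,r] for r in range(100,200) if m[r,lo:hi].sum()>3])
    if len(P)<20: continue
    W=cw(P,.02); v=cv2.fitLine(W.astype(np.float32),cv2.DIST_L2,0,.01,.01).ravel(); print("rail",np.degrees(np.arctan2(v[1],v[0])),v[2:],len(P))
```

```text
top near edge [[0.5291 0.0065]] width@139 [[0.5199 0.0184]
 [0.5406 0.016 ]]
hub [array([[ 0.5261, -0.0341]]), array([[ 0.5262, -0.0323]])] [[ 0.5267 -0.0358]] [[0.5281 0.0129]]
rail 83.15808 [0.4899 0.0819] 100
rail 83.41536 [0.5394 0.0757] 100
rail 83.3309 [0.5893 0.0705] 100
```

{"op": "apply_moves", "data": {
  "delta_pos": [
    [0.0075, 0.005, -0.05],
    [0.0075, 0.005, -0.15],
    [0.0075, 0.005, -0.25],
    [0.0075, 0.005, -0.325],
    [0.0075, 0.005, -0.3675],
    [0.0075, 0.005, -0.3675],
    [0.0075, 0.005, -0.3675]
  ],
  "dr": [
    [0, 0, 0],
    [0, 0, 0],
    [0, 0, 0],
    [0, 0, 0],
    [0, 0, 0],
    [0, 0, 0],
    [0, 0, 0]
  ],
  "jaw": [0.6, 0.6, 0.6, 0.6, 0.6, 0.6, 0.6],
  "force": 25
}}

```text
time: 2.53
tool_pos: [0.5288, 0.0155, 0.1035]
tool_rot: [-3.14, 0.0, 1.452]
contact_force: [0.1, 0.3, -0.1]
opening: 0.0548
grip_force: 0.0
```

{"op": "apply_moves", "data": {
  "delta_pos": [
    [0, 0, 0],
    [0, 0, 0],
    [0, 0, 0],
    [0, 0, 0],
    [0, 0, 0],
    [0, 0, 0]
  ],
  "dr": [
    [0, 0, 0],
    [0, 0, 0],
    [0, 0, 0],
    [0, 0, 0],
    [0, 0, 0],
    [0, 0, 0]
  ],
  "jaw": [0.1, 0.1, 0.1, 0.1, 0.1, 0.1],
  "force": 25
}}

```text
time: 3.03
tool_pos: [0.5299, 0.0152, 0.1044]
tool_rot: [3.139, -0.0, 1.45]
contact_force: [0.5, 0.1, 0.8]
opening: 0.0215
grip_force: 25.0
```

{"op": "apply_moves", "data": {
  "delta_pos": [
    [-0.0325, -0.0025, 0],
    [-0.0635, -0.013, 0],
    [-0.0905, -0.031, 0],
    [-0.0905, -0.031, 0]
  ],
  "dr": [
    [0, 0, 0],
    [0, 0, 0],
    [0, 0, 0],
    [0, 0, 0]
  ],
  "jaw": [0.1, 0.1, 0.1, 0.1]
}}

```text
time: 3.37
tool_pos: [0.4929, 0.0017, 0.1044]
tool_rot: [3.139, 0.001, 1.45]
contact_force: [0.3, -5.8, 0.0]
opening: 0.0215
grip_force: 25.0
```

```bash
cat > crank.py <<'E'
import sys, numpy as np
# rows: shares from knob at angle t0 (deg), n steps of d deg, R=50mm
t0,d,n=map(float,sys.argv[1:4])
t=np.radians(t0+d*np.arange(1,n+1)); a=np.radians(t0)
print(np.round(np.c_[np.cos(t)-np.cos(a),np.sin(t)-np.sin(a)]*.125,4).tolist())
E
for t in 131.5 311.5; do python3 crank.py $t 22.5 8; done
```

```text
[[-0.0295, -0.0388], [-0.0419, -0.086], [-0.0354, -0.1343], [-0.0108, -0.1764], [0.028, -0.206], [0.0752, -0.2184], [0.1235, -0.2118], [0.1657, -0.1872]]
[[0.0295, 0.0388], [0.0419, 0.086], [0.0354, 0.1343], [0.0108, 0.1764], [-0.028, 0.206], [-0.0752, 0.2184], [-0.1235, 0.2118], [-0.1657, 0.1872]]
```

{"op": "apply_moves", "data": {
  "delta_pos": [
    [-0.0295, -0.039, 0],
    [-0.042, -0.086, 0],
    [-0.0355, -0.1345, 0],
    [-0.011, -0.1765, 0],
    [0.028, -0.206, 0],
    [0.075, -0.2185, 0],
    [0.1235, -0.212, 0],
    [0.1655, -0.187, 0]
  ],
  "dr": [
    [0, 0, 0],
    [0, 0, 0],
    [0, 0, 0],
    [0, 0, 0],
    [0, 0, 0],
    [0, 0, 0],
    [0, 0, 0],
    [0, 0, 0]
  ],
  "jaw": [0.1, 0.1, 0.1, 0.1, 0.1, 0.1, 0.1, 0.1]
}}

```text
time: 4.03
tool_pos: [0.5593, -0.0734, 0.1043]
tool_rot: [-3.14, 0.001, 1.448]
contact_force: [-6.8, 0.2, 5.5]
opening: 0.0215
grip_force: 25.0
```

{"op": "apply_moves", "data": {
  "delta_pos": [
    [0.0295, 0.039, 0],
    [0.042, 0.086, 0],
    [0.0355, 0.1345, 0],
    [0.011, 0.1765, 0],
    [0.011, 0.1765, 0]
  ],
  "dr": [
    [0, 0, 0],
    [0, 0, 0],
    [0, 0, 0],
    [0, 0, 0],
    [0, 0, 0]
  ],
  "jaw": [0.1, 0.1, 0.1, 0.1, 0.1]
}}

```text
time: 4.45
tool_pos: [0.5624, 0.0009, 0.1044]
tool_rot: [-3.141, 0.0, 1.452]
contact_force: [-2.2, 4.0, 3.2]
opening: 0.0216
grip_force: 25.0
```

```bash
python3 - <<'E'
from h import *
p,im,hsv=shot("top"); print(p['tool_pos'],p['contact_force'])
cv2.imwrite("pics/t2.png",cv2.resize(im[120:300,130:540][:,:,::-1],None,fx=1.9,fy=1.9))
E
python3 crank.py 41.5 22.5 8;python3 crank.py 221.5 22.5 8
```

```text
[0.56241273 0.00086646 0.10440067] [-2.2049383   3.99250099  3.2438284 ]
[[-0.0388, 0.0295], [-0.086, 0.0419], [-0.1343, 0.0354], [-0.1764, 0.0108], [-0.206, -0.028], [-0.2184, -0.0752], [-0.2118, -0.1235], [-0.1872, -0.1657]]
[[0.0388, -0.0295], [0.086, -0.0419], [0.1343, -0.0354], [0.1764, -0.0108], [0.206, 0.028], [0.2184, 0.0752], [0.2118, 0.1235], [0.1872, 0.1657]]
```

View pics/t2.png

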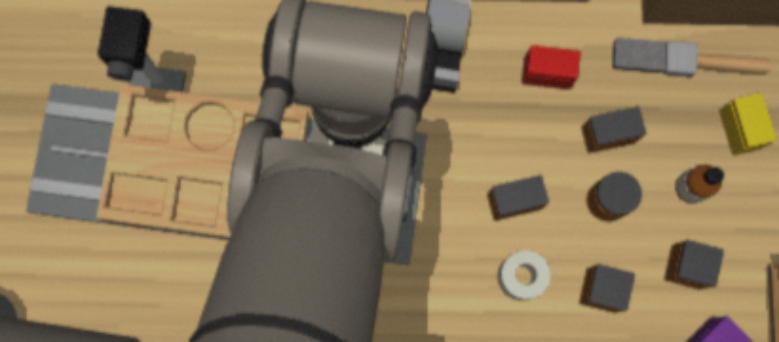

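{"op": "apply_moves", "data": {
  "delta_pos": [
    [-0.039, 0.0295, 0],
    [-0.086, 0.042, 0],
    [-0.1345, 0.0355, 0],
    [-0.1765, 0.011, 0],
    [-0.206, -0.028, 0],
    [-0.2185, -0.075, 0],
    [-0.212, -0.1235, 0],
    [-0.187, -0.1655, 0]
  ],
  "dr": [
    [0, 0, 0],
    [0, 0, 0],
    [0, 0, 0],
    [0, 0, 0],
    [0, 0, 0],
    [0, 0, 0],
    [0, 0, 0],
    [0, 0, 0]
  ],
  "jaw": [0.1, 0.1, 0.1, 0.1, 0.1, 0.1, 0.1, 0.1]
}}

```text
time: 5.17
tool_pos: [0.4887, -0.0672, 0.1044]
tool_rot: [3.14, -0.002, 1.449]
contact_force: [8.6, 12.5, 0.9]
opening: 0.0214
grip_force: 25.0
```

{"op": "apply_moves", "data": {
  "delta_pos": [
    [0.039, -0.0295, 0],
    [0.086, -0.042, 0],
    [0.1345, -0.0355, 0],
    [0.1345, -0.0355, 0]
  ],
  "dr": [
    [0, 0, 0],
    [0, 0, 0],
    [0, 0, 0],
    [0, 0, 0]
  ],
  "jaw": [0.1, 0.1, 0.1, 0.1]
}}

```text
time: 5.5
tool_pos: [0.5452, -0.0816, 0.1044]
tool_rot: [3.139, -0.001, 1.449]
contact_force: [3.3, 3.0, 5.1]
opening: 0.0212
grip_force: 25.0
```

```bash
python3 crank.py 289 11.25 8; python3 crank.py 379 11.25 8
```

```text
[[0.0223, 0.0102], [0.0421, 0.0246], [0.0588, 0.0425], [0.0717, 0.0634], [0.0802, 0.0864], [0.0841, 0.1106], [0.0832, 0.135], [0.0775, 0.1589]]
[[-0.0102, 0.0223], [-0.0246, 0.0421], [-0.0425, 0.0588], [-0.0634, 0.0717], [-0.0864, 0.0802], [-0.1106, 0.0841], [-0.135, 0.0832], [-0.1589, 0.0775]]
```

{"op": "apply_moves", "data": {
  "delta_pos": [
    [0.022, 0.01, 0],
    [0.042, 0.0245, 0],
    [0.059, 0.0425, 0],
    [0.0715, 0.0635, 0],
    [0.0715, 0.0635, 0]
  ],
  "dr": [
    [0, 0, 0],
    [0, 0, 0],
    [0, 0, 0],
    [0, 0, 0],
    [0, 0, 0]
  ],
  "jaw": [0.1, 0.1, 0.1, 0.1, 0.1]
}}

```text
time: 5.92
tool_pos: [0.5726, -0.056, 0.1044]
tool_rot: [3.139, 0.001, 1.45]
contact_force: [3.1, 0.2, 4.0]
opening: 0.0213
grip_force: 25.0
```

```bash
python3 crank.py 334 11.25 8
```

```text
[[0.0085, 0.023], [0.0124, 0.0472], [0.0115, 0.0717], [0.0058, 0.0955], [-0.0044, 0.1178], [-0.0187, 0.1376], [-0.0367, 0.1543], [-0.0576, 0.1671]]
```

{"op": "apply_moves", "data": {
  "delta_pos": [
    [0.0085, 0.023, 0],
    [0.0125, 0.047, 0],
    [0.0125, 0.047, 0]
  ],
  "dr": [
    [0, 0, 0],
    [0, 0, 0],
    [0, 0, 0]
  ],
  "jaw": [0.1, 0.1, 0.1]
}}

```text
time: 6.17
tool_pos: [0.5771, -0.0394, 0.1044]
tool_rot: [3.139, 0.004, 1.451]
contact_force: [2.7, -8.7, 2.3]
opening: 0.0215
grip_force: 25.0
```

{"op": "apply_moves", "data": {
  "delta_pos": [
    [-0.001, 0.0245, 0],
    [-0.0065, 0.048, 0],
    [-0.0065, 0.048, 0]
  ],
  "dr": [
    [0, 0, 0],
    [0, 0, 0],
    [0, 0, 0]
  ],
  "jaw": [0.1, 0.1, 0.1]
}}

```text
time: 6.42
tool_pos: [0.5735, -0.0181, 0.1037]
tool_rot: [3.141, -0.0, 1.449]
contact_force: [0.3, 0.6, -0.4]
opening: 0.0112
grip_force: 0.0
```

```bash
python3 crank.py 379 11.25 8
```

```text
[[-0.0102, 0.0223], [-0.0246, 0.0421], [-0.0425, 0.0588], [-0.0634, 0.0717], [-0.0864, 0.0802], [-0.1106, 0.0841], [-0.135, 0.0832], [-0.1589, 0.0775]]
```

{"op": "apply_moves", "data": {
  "delta_pos": [
    [0, 0.02, 0],
    [0, 0.03, 0.05],
    [0, 0.03, 0.15],
    [0, 0.03, 0.25],
    [0, 0.03, 0.35],
    [0, 0.03, 0.37],
    [0, 0.03, 0.37]
  ],
  "dr": [
    [0, 0, 0],
    [0, 0, 0],
    [0, 0, 0],
    [0, 0, 0],
    [0, 0, 0],
    [0, 0, 0],
    [0, 0, 0]
  ],
  "jaw": [0.1, 0.2, 0.4, 0.6, 0.6, 0.6, 0.6]
}}

```text
time: 7.0
tool_pos: [0.5745, -0.0058, 0.2551]
tool_rot: [3.135, -0.0, 1.45]
contact_force: [0.4, -0.4, -0.8]
opening: 0.0453
grip_force: 0.0
```

Run:
```python
from h import *
p,im,hsv=shot("wrist"); print(p['tool_pos'],p['tool_rot'],p['contact_force'])
cv2.imwrite("pics/w2.png",im[:,:,::-1])
print(project("wrist",[[.5765,-.039,.139]],p))
```

```text
[ 0.5745174  -0.00581192  0.25512505] [ 3.13535648e+00 -3.46495613e-04  1.45043025e+00] [ 0.40785782 -0.41604295 -0.78532408]
[[325.1731293  275.69260469]]
```

View pics/w2.png

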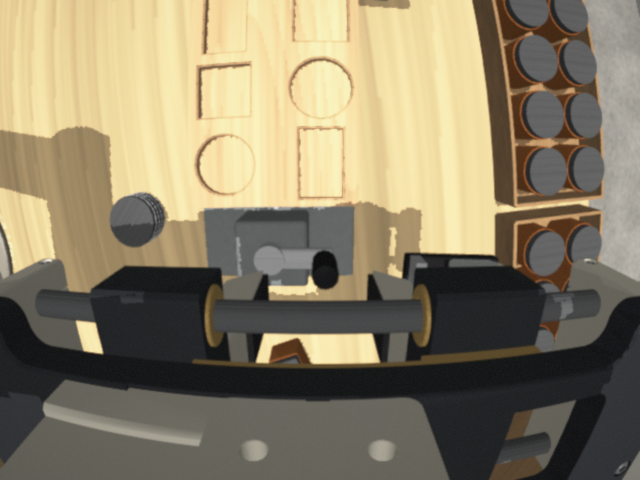

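{"op": "apply_moves", "data": {
  "delta_pos": [
    [0.004, -0.0875, -0.03],
    [0.004, -0.0875, -0.13],
    [0.004, -0.0875, -0.23],
    [0.004, -0.0875, -0.32],
    [0.004, -0.0875, -0.3675],
    [0.004, -0.0875, -0.3675],
    [0.004, -0.0875, -0.3675]
  ],
  "dr": [
    [0, 0, 0],
    [0, 0, 0],
    [0, 0, 0],
    [0, 0, 0],
    [0, 0, 0],
    [0, 0, 0],
    [0, 0, 0]
  ],
  "jaw": [0.6, 0.6, 0.6, 0.6, 0.6, 0.6, 0.3],
  "force": 50
}}

```text
time: 7.63
tool_pos: [0.5733, -0.0408, 0.1024]
tool_rot: [-3.136, -0.001, 1.45]
contact_force: [0.2, 0.0, 0.5]
opening: 0.0517
grip_force: 0.0
```

{"op": "apply_moves", "data": {
  "delta_pos": [
    [0, 0, 0],
    [0, 0, 0],
    [0, 0, 0],
    [0, 0, 0],
    [0, 0.005, 0],
    [0, 0.01, 0],
    [0, 0.0175, 0],
    [0, 0.0175, 0]
  ],
  "dr": [
    [0, 0, 0],
    [0, 0, 0],
    [0, 0, 0],
    [0, 0, 0],
    [0, 0, 0],
    [0, 0, 0],
    [0, 0, 0],
    [0, 0, 0]
  ],
  "jaw": [0.1, 0.1, 0.1, 0.1, 0.1, 0.1, 0.1, 0.1],
  "force": 50
}}

```text
time: 8.3
tool_pos: [0.577, -0.0396, 0.1061]
tool_rot: [3.135, 0.009, 1.45]
contact_force: [2.2, -21.1, -0.7]
opening: 0.0212
grip_force: 50.0
```

{"op": "apply_moves", "data": {
  "delta_pos": [
    [0, -0.0175, 0],
    [0, -0.0175, 0],
    [0, -0.0175, 0],
    [0, -0.0175, 0.08],
    [0, -0.0175, 0.18],
    [0, -0.0175, 0.28],
    [0, -0.0175, 0.37],
    [-0.05, 0.08, 0.37]
  ],
  "dr": [
    [0, 0, 0],
    [0, 0, 0],
    [0, 0, 0],
    [0, 0, 0],
    [0, 0, 0],
    [0, 0, 0],
    [0, 0, 0],
    [0, 0, 0]
  ],
  "jaw": [0.7, 0.7, 0.7, 0.7, 0.7, 0.7, 0.7, 0.7],
  "force": 25
}}

```text
time: 8.97
tool_pos: [0.5615, -0.0082, 0.2606]
tool_rot: [3.125, 0.002, 1.445]
contact_force: [0.7, 0.9, 0.2]
opening: 0.064
grip_force: 0.0
```

{"op": "apply_moves", "data": {
  "delta_pos": [
    [-0.02, 0.14, 0],
    [-0.02, 0.14, 0],
    [-0.02, 0.14, 0],
    [-0.02, 0.14, 0],
    [-0.02, 0.14, 0]
  ],
  "dr": [
    [0, 0, 0],
    [0, 0, 0],
    [0, 0, 0],
    [0, 0, 0],
    [0, 0, 0]
  ],
  "jaw": [0.7, 0.7, 0.7, 0.7, 0.7]
}}

```text
time: 9.38
tool_pos: [0.548, 0.0516, 0.2527]
tool_rot: [-3.142, 0.0, 1.45]
contact_force: [-0.2, -0.0, -0.1]
opening: 0.0643
grip_force: 0.0
```

Run:
```python
from h import *
p,im,hsv=shot("wrist"); print(p['tool_pos'],p['tool_rot'],p['contact_force'])
np.savez("n.npz",im=im,pos=p['tool_pos'],rot=p['tool_rot'])
cv2.imwrite("pics/w3.png",im[:,:,::-1])
```

```text
[0.54801633 0.05156051 0.2526724 ] [-3.14153623e+00  3.54381705e-04  1.45021180e+00] [-0.21038026 -0.02144732 -0.13273863]
```

View pics/w3.png

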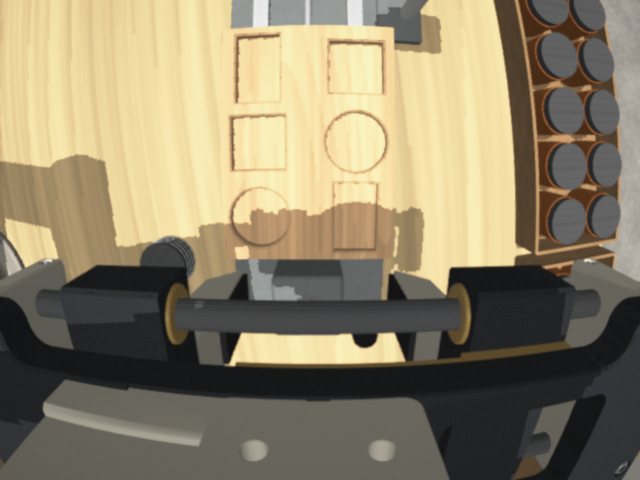

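```bash
cat > nest.py <<'E'
from h import *
np.set_printoptions(precision=1,suppress=True)
d=np.load("n.npz"); im=d['im']; p=dict(tool_pos=d['pos'],tool_rot=d['rot'])
g=cv2.cvtColor(im,cv2.COLOR_RGB2GRAY)
bh=cv2.morphologyEx(g,cv2.MORPH_BLACKHAT,np.ones((9,9)))
yaw=p['tool_rot'][2]; 
# rotate world into frame whose y axis is direction 83.25deg
a=np.radians(83.25-90); Rz=np.array([[np.cos(a),np.sin(a)],[-np.sin(a),np.cos(a)]])
off=[]
nom={'r1':(-48,-75,60,60),'s1':(-48,0,53,53),'o2':(-48,75,43,69),'o1':(48,-75,43,69),'r2':(48,0,60,60),'s2':(48,75,53,53)}
for n,(u,v) in dict(o2=(258,68),s1=(258,142),r1=(260,217),s2=(356,67),r2=(356,141),o1=(355,216)).items():
    y0,x0=max(v-43,28),u-38
    for th in (14,22):
        q=(bh>th)[y0:v+43,x0:u+38].astype(np.uint8)
        nl,lab,st,_=cv2.connectedComponentsWithStats(q,connectivity=8)
        keep=[i for i in range(1,nl) if st[i,4]>40 and st[i,0]>0 and st[i,0]+st[i,2]<76]
        pts=np.argwhere(np.isin(lab,keep))[:,::-1]+[x0,y0]
        W=(cast("wrist",pts,.05,p)*1000)@Rz.T
        lo,hi=np.percentile(W,1,axis=0),np.percentile(W,99,axis=0)
        c=(lo+hi)/2; print(n,th,c,hi-lo,nom[n][2:],"nest centre",c-nom[n][:2],len(pts)); 
        if th==14: off.append(c-nom[n][:2])
m=np.median(off,axis=0); print("median",m,"world",Rz.T@m)
E
python3 nest.py
```

```text
o2 14 [477.9 262.4] [45.1 72.1] (43, 69) nest centre [525.9 187.4] 729
o2 22 [478.  262.9] [44.8 70.6] (43, 69) nest centre [526.  187.9] 627
s1 14 [478.8 194.3] [57.  70.3] (53, 53) nest centre [526.8 194.3] 907
s1 22 [478.5 187.4] [55.7 56. ] (53, 53) nest centre [526.5 187.4] 657
r1 14 [478.5 112.6] [61.1 60.9] (60, 60) nest centre [526.5 187.6] 767
r1 22 [473.9 113.2] [51.4 59.9] (60, 60) nest centre [521.9 188.2] 474
s2 14 [574.9 262.3] [56.5 56.1] (53, 53) nest centre [526.9 187.3] 776
s2 22 [574.8 262.6] [56.4 55.2] (53, 53) nest centre [526.8 187.6] 683
r2 14 [574.7 182.2] [62.1 71.4] (60, 60) nest centre [526.7 182.2] 850
r2 22 [574.5 187.1] [61.7 61.4] (60, 60) nest centre [526.5 187.1] 643
o1 14 [574.4 112.7] [45.9 71.8] (43, 69) nest centre [526.4 187.7] 655
o1 22 [574.1 112.3] [45.4 69. ] (43, 69) nest centre [526.1 187.3] 364
median [526.6 187.5] world [545.  124.3]
```

{"op": "apply_moves", "data": {
  "delta_pos": [
    [-0.05, -0.64, 0],
    [-0.05, -0.64, 0],
    [-0.05, -0.64, 0],
    [-0.05, -0.64, 0],
    [-0.05, -0.64, 0],
    [-0.05, -0.64, 0],
    [-0.05, -0.64, 0]
  ],
  "dr": [
    [0, 0, 0],
    [0, 0, 0],
    [0, 0, 0],
    [0, 0, 0],
    [0, 0, 0],
    [0, 0, 0],
    [0, 0, 0]
  ],
  "jaw": [0.7, 0.7, 0.7, 0.7, 0.7, 0.7, 0.7]
}}

```text
time: 10.02
tool_pos: [0.5267, -0.2117, 0.2521]
tool_rot: [-3.141, 0.003, 1.443]
contact_force: [-0.4, 0.2, -0.4]
opening: 0.0645
grip_force: 0.0
```

{"op": "apply_moves", "data": {
  "delta_pos": [
    [-0.05, -0.64, 0],
    [-0.05, -0.64, 0],
    [-0.05, -0.64, 0],
    [-0.05, -0.64, 0],
    [-0.05, -0.64, 0],
    [-0.05, -0.64, 0],
    [-0.05, -0.64, 0],
    [-0.05, -0.64, 0]
  ],
  "dr": [
    [0, 0, 0],
    [0, 0, 0],
    [0, 0, 0],
    [0, 0, 0],
    [0, 0, 0],
    [0, 0, 0],
    [0, 0, 0],
    [0, 0, 0]
  ],
  "jaw": [0.7, 0.7, 0.7, 0.7, 0.7, 0.7, 0.7, 0.7]
}}

```text
time: 10.68
tool_pos: [0.5061, -0.4637, 0.2508]
tool_rot: [-3.14, -0.001, 1.444]
contact_force: [0.5, 0.4, -0.1]
opening: 0.0644
grip_force: 0.0
```

```bash
cat > cand.py <<'E'
from h import *
import sys
np.set_printoptions(precision=1,suppress=True)
p,im,hsv=shot("wrist"); print(p['time'],p['tool_pos']*1000,np.degrees(p['tool_rot']),p['contact_force'])
if len(sys.argv)>1: cv2.imwrite(sys.argv[1],im[:,:,::-1])
m=(hsv[...,2]<105)&(hsv[...,1]<80); m[270:]=0
for k in blobs(m,300,9000):
    for z in (.052,.056,.060):
        W=cast("wrist",k[:,0],z,p).astype(np.float32)*1000
        r=cv2.minAreaRect(W); s=sorted(r[1])
        # size must match the lid at that height
        for n,zz,a,b in(("oblong",.052,38,64),("square",.056,48,48),("round",.060,55,55)):
            if zz==z and abs(s[0]-a)<4.5 and abs(s[1]-b)<5: print(n,np.array(r[0]),np.array(r[1]),"ang %.1f"%r[2],k[:,0].mean(0))
E
python3 cand.py pics/w4.png
```

```text
10.6833 [ 506.1 -463.7  250.8] [-179.9   -0.1   82.8] [ 0.5  0.4 -0.1]
square [ 442.5 -415.6] [46.1 46.4] ang 75.9 [249.4 175.9]
square [ 411.3 -310.9] [44.7 47.5] ang 77.6 [204.8  78.1]
```

View pics/w4.png

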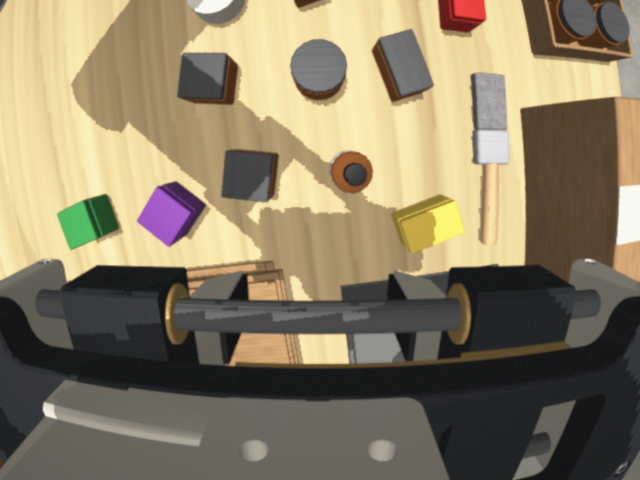

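{"op": "apply_moves", "data": {
  "delta_pos": [
    [-0.08, 0.055, 0],
    [-0.161, 0.108, 0],
    [-0.161, 0.108, -0.08],
    [-0.161, 0.108, -0.18],
    [-0.161, 0.108, -0.28],
    [-0.161, 0.108, -0.38],
    [-0.161, 0.108, -0.38],
    [-0.161, 0.108, -0.38]
  ],
  "dr": [
    [0, 0, -0.12],
    [0, 0, -0.24],
    [0, 0, -0.24],
    [0, 0, -0.24],
    [0, 0, -0.24],
    [0, 0, -0.24],
    [0, 0, -0.24],
    [0, 0, -0.24]
  ],
  "jaw": [0.7, 0.7, 0.7, 0.7, 0.7, 0.7, 0.7, 0.7]
}}

```text
time: 11.4
tool_pos: [0.4434, -0.4148, 0.1001]
tool_rot: [-3.139, -0.003, 1.331]
contact_force: [0.8, -1.0, 1.7]
opening: 0.0644
grip_force: 0.0
```

Run:
```python
from h import *
np.set_printoptions(precision=4,suppress=True)
p=telemetry.observe(); print(p['tool_pos'],np.degrees(p['tool_rot']),p['contact_force'])
print("post base",cast("top",[[220,163]],0.0),cast("top",[[203,155]],.1),"head",cast("top",[[195,138]],.2),cast("top",[[184,125],[209,125],[184,152],[209,152]],.2))
print(cast("scene",[[415,320]],.2),cast("scene",[[405,345]],0))
```

```text
[ 0.4434 -0.4148  0.1001] [-179.8232   -0.1546   76.2669] [ 0.8328 -1.023   1.7237]
post base [[0.6723 0.2427]] [[0.6595 0.2594]] head [[0.663  0.2513]] [[0.6906 0.2758]
 [0.6915 0.2241]
 [0.6326 0.272 ]
 [0.6336 0.2207]]
[[0.6834 0.2568]] [[0.6625 0.2562]]
```

{"op": "apply_moves", "data": {
  "delta_pos": [
    [0, 0, -0.08],
    [0, 0, -0.15],
    [0, 0, -0.18],
    [0, 0, -0.18],
    [0, 0, -0.18],
    [0, 0, -0.18],
    [0, 0, -0.18],
    [0, 0, -0.18]
  ],
  "dr": [
    [0, 0, 0],
    [0, 0, 0],
    [0, 0, 0],
    [0, 0, 0],
    [0, 0, 0],
    [0, 0, 0],
    [0, 0, 0],
    [0, 0, 0]
  ],
  "jaw": [0.7, 0.7, 0.7, 0.4, 0.4, 0.4, 0.4, 0.4],
  "force": 25
}}

```text
time: 12.07
tool_pos: [0.4447, -0.4182, 0.0313]
tool_rot: [3.138, 0.002, 1.33]
contact_force: [-0.6, -0.1, 8.0]
opening: 0.048
grip_force: 25.0
```

Run:
```python
from h import *
p=telemetry.observe(); print(p['tool_pos'],np.degrees(p['tool_rot']),p['contact_force'],p['opening'],p['grip_force'])
```

```text
[ 0.44467503 -0.41816183  0.03133661] [1.79792870e+02 1.40893131e-01 7.61913680e+01] [-0.56685298 -0.11293535  7.97071735] 0.04798040333794272 24.998332858085632
```

{"op": "apply_moves", "data": {
  "delta_pos": [
    [0, 0, 0.06],
    [0, 0, 0.16],
    [0, 0, 0.26],
    [0, 0, 0.36],
    [0, 0, 0.46],
    [0, 0, 0.5],
    [0, 0, 0.5]
  ],
  "dr": [
    [0, 0, 0],
    [0, 0, 0],
    [0, 0, 0],
    [0, 0, 0],
    [0, 0, 0],
    [0, 0, 0],
    [0, 0, 0]
  ],
  "jaw": [0.4, 0.4, 0.4, 0.4, 0.4, 0.4, 0.4]
}}

```text
time: 12.65
tool_pos: [0.4451, -0.4187, 0.2352]
tool_rot: [3.132, 0.007, 1.33]
contact_force: [0.1, -0.8, -1.4]
opening: 0.0479
grip_force: 25.0
```

{"op": "apply_moves", "data": {
  "delta_pos": [
    [0.068, 0.682, 0],
    [0.068, 0.682, 0],
    [0.068, 0.682, 0],
    [0.068, 0.682, 0],
    [0.068, 0.682, 0],
    [0.068, 0.682, 0],
    [0.068, 0.682, 0],
    [0.068, 0.682, 0]
  ],
  "dr": [
    [0, 0, 0.123],
    [0, 0, 0.246],
    [0, 0, 0.246],
    [0, 0, 0.246],
    [0, 0, 0.246],
    [0, 0, 0.246],
    [0, 0, 0.246],
    [0, 0, 0.246]
  ],
  "jaw": [0.4, 0.4, 0.4, 0.4, 0.4, 0.4, 0.4, 0.4]
}}

```text
time: 13.32
tool_pos: [0.47, -0.1393, 0.2278]
tool_rot: [-3.139, -0.003, 1.457]
contact_force: [-0.0, 1.1, -2.6]
opening: 0.0478
grip_force: 25.0
```

{"op": "apply_moves", "data": {
  "delta_pos": [
    [0.068, 0.682, 0],
    [0.068, 0.682, 0],
    [0.068, 0.682, 0],
    [0.068, 0.682, 0],
    [0.068, 0.682, 0],
    [0.068, 0.682, 0],
    [0.068, 0.682, 0],
    [0.068, 0.682, 0]
  ],
  "dr": [
    [0, 0, 0],
    [0, 0, 0],
    [0, 0, 0],
    [0, 0, 0],
    [0, 0, 0],
    [0, 0, 0],
    [0, 0, 0],
    [0, 0, 0]
  ],
  "jaw": [0.4, 0.4, 0.4, 0.4, 0.4, 0.4, 0.4, 0.4]
}}

```text
time: 13.98
tool_pos: [0.4976, 0.1326, 0.2275]
tool_rot: [-3.14, -0.001, 1.457]
contact_force: [-0.7, -1.0, -2.9]
opening: 0.0477
grip_force: 25.0
```

Run:
```python
from h import *
p,im,hsv=shot("wrist"); print(p['tool_pos'],np.degrees(p['tool_rot']),p['contact_force'],p['opening'],p['grip_force'])
np.savez("g.npz",im=im,pos=p['tool_pos'],rot=p['tool_rot'])
cv2.imwrite("pics/w5.png",im[:,:,::-1])
```

```text
[0.49756391 0.13255283 0.2274838 ] [-1.79904486e+02 -7.22123265e-02  8.34881942e+01] [-0.69437627 -1.03935438 -2.9250555 ] 0.04772302396948975 24.99183028936386
```

View pics/w5.png

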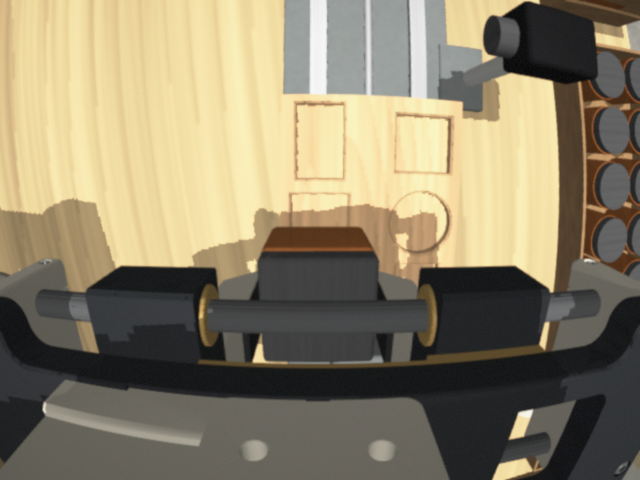

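Run:
```python
from h import *
np.set_printoptions(precision=1,suppress=True)
d=np.load("g.npz"); im=d['im']; p=dict(tool_pos=d['pos'],tool_rot=d['rot'])
g=cv2.cvtColor(im,cv2.COLOR_RGB2GRAY)
print(g[225:300:3,318]); print(g[335:375:2,318]); print(g[340,255:275],g[340,365:390])
Rt=R.from_euler('xyz',p['tool_rot']).as_matrix()
for r,z in((360,.0247),(252,.0247),(252,.012)):
    w=cast("wrist",[[318,r]],p['tool_pos'][2]+z,p)[0]
    print(r,z,"tool-frame offset",(np.r_[w,0]-np.r_[p['tool_pos'][:2],0])@Rt*1000)
for z in(.0,.01): print("foot",cast("wrist",[[441,112],[482,112],[482,48]],z,p)*1000)
for z in(.18,.2,.22): print("head",z,cast("wrist",[[487,38],[500,57],[520,15],[530,70],[595,82],[530,3]],z,p)*1000)
print("nest top far corners",cast("wrist",[[284,95],[462,100]],.05,p)*1000)
```

```text
[144  64  62  61  61  60  63  66  97  43  43  53  62  66  65  66  65  66
  66  64  66  65  65  65  65]
[ 64  65  64  65  64  64  63  63  64  65  62  63  64  83 123  78  68  27
  24  25]
[ 19  23  39  80 122 143 134  92  65  63  63  64  65  64  65  65  66  65
  64  63] [63 63 63 63 62 61 58 57 54 57 61 59 40 25 21 18 23 18 18 17 23 27 31 35
 36]
360 0.0247 tool-frame offset [-19.6  -0.4  -0. ]
252 0.0247 tool-frame offset [27.5 -0.4  0. ]
252 0.012 tool-frame offset [23.8 -0.4  0. ]
foot [[638.2 224.8]
 [686.9 223.5]
 [696.7 296.5]]
foot [[634.7 224.1]
 [682.1 222.8]
 [691.7 294. ]]
head 0.18 [[611.5 257.1]
 [618.5 245.3]
 [638.4 274.3]
 [639.3 238. ]
 [695.1 233.7]
 [648.3 283.8]]
head 0.2 [[601.1 251.3]
 [607.4 240.7]
 [625.4 266.9]
 [626.2 234.2]
 [676.5 230.2]
 [634.3 275.4]]
head 0.22 [[590.6 245.6]
 [596.3 236.1]
 [612.4 259.5]
 [613.1 230.3]
 [657.9 226.7]
 [620.3 267.1]]
nest top far corners [[479.6 249. ]
 [643.4 232.1]]
```

{"op": "apply_moves", "data": {
  "delta_pos": [
    [0, -0.007, -0.05],
    [0, -0.007, -0.15],
    [0, -0.007, -0.25],
    [0, -0.007, -0.31],
    [0, -0.007, -0.31],
    [0, -0.007, -0.31],
    [0, -0.007, -0.31]
  ],
  "dr": [
    [0, 0, -0.01],
    [0, 0, -0.01],
    [0, 0, -0.01],
    [0, 0, -0.01],
    [0, 0, -0.01],
    [0, 0, -0.01],
    [0, 0, -0.01]
  ],
  "jaw": [0.4, 0.4, 0.4, 0.4, 0.4, 0.4, 0.4]
}}

```text
time: 14.62
tool_pos: [0.4992, 0.1251, 0.1061]
tool_rot: [3.139, -0.0, 1.447]
contact_force: [0.4, -0.3, -1.4]
opening: 0.0481
grip_force: 25.0
```

```bash
cat > st.py <<'E'
from cell import telemetry
import numpy as np
p=telemetry.observe(); np.set_printoptions(precision=1,suppress=True)
print(round(p['time'],2),p['tool_pos']*1000,np.degrees(p['tool_rot']),p['contact_force'],round(p['opening']*1000,1),p['grip_force'])
E
python3 st.py
```

```text
14.62 [499.2 125.1 106.1] [179.9  -0.   82.9] [ 0.4 -0.3 -1.4] 48.1 24.991159737110138
```

{"op": "apply_moves", "data": {
  "delta_pos": [
    [0, 0, 0],
    [0, 0, 0]
  ],
  "dr": [
    [0, 0, 0],
    [0, 0, 0]
  ],
  "jaw": [0.4, 0.4]
}}

```text
time: 14.78
tool_pos: [0.4992, 0.1256, 0.1066]
tool_rot: [3.138, -0.001, 1.448]
contact_force: [-1.0, -0.3, -1.9]
opening: 0.0477
grip_force: 25.0
```

{"op": "apply_moves", "data": {
  "delta_pos": [
    [0, 0, 0],
    [0, 0, 0]
  ],
  "dr": [
    [0, 0, 0],
    [0, 0, 0]
  ],
  "jaw": [0.4, 0.4]
}}

```text
time: 14.95
tool_pos: [0.4985, 0.1258, 0.1057]
tool_rot: [3.14, -0.0, 1.448]
contact_force: [0.1, 0.2, -2.4]
opening: 0.0476
grip_force: 25.0
```

{"op": "apply_moves", "data": {
  "delta_pos": [
    [0, 0, -0.04],
    [0, 0, -0.04],
    [0, 0, -0.04]
  ],
  "dr": [
    [0, 0, 0],
    [0, 0, 0],
    [0, 0, 0]
  ],
  "jaw": [0.4, 0.4, 0.4]
}}

```text
time: 15.2
tool_pos: [0.4975, 0.1258, 0.0885]
tool_rot: [-3.14, 0.0, 1.448]
contact_force: [-0.7, -1.1, -1.6]
opening: 0.0477
grip_force: 25.0
```

{"op": "apply_moves", "data": {
  "delta_pos": [
    [-0.002, 0.005, 0],
    [-0.002, 0.005, -0.01],
    [-0.002, 0.005, -0.02],
    [-0.002, 0.005, -0.03],
    [-0.002, 0.005, -0.04],
    [-0.002, 0.005, -0.045],
    [-0.002, 0.005, -0.05],
    [-0.002, 0.005, -0.05]
  ],
  "dr": [
    [0, 0, 0.01],
    [0, 0, 0.01],
    [0, 0, 0.01],
    [0, 0, 0.01],
    [0, 0, 0.01],
    [0, 0, 0.01],
    [0, 0, 0.01],
    [0, 0, 0.01]
  ],
  "jaw": [0.4, 0.4, 0.4, 0.4, 0.4, 0.4, 0.4, 0.4]
}}

```text
time: 15.87
tool_pos: [0.4969, 0.1278, 0.0692]
tool_rot: [-3.141, 0.0, 1.453]
contact_force: [-3.3, 0.1, 5.2]
opening: 0.0473
grip_force: 25.0
```

{"op": "apply_moves", "data": {
  "delta_pos": [
    [0, 0, 0],
    [0, 0, 0],
    [0, 0, 0],
    [0, 0, 0.06],
    [0, 0, 0.16],
    [0, 0, 0.26],
    [0, 0, 0.36],
    [0, 0, 0.42]
  ],
  "dr": [
    [0, 0, 0],
    [0, 0, 0],
    [0, 0, 0],
    [0, 0, 0],
    [0, 0, 0],
    [0, 0, 0],
    [0, 0, 0],
    [0, 0, 0]
  ],
  "jaw": [0.7, 0.7, 0.7, 0.7, 0.7, 0.7, 0.7, 0.7]
}}

```text
time: 16.53
tool_pos: [0.4984, 0.1279, 0.2411]
tool_rot: [3.136, -0.001, 1.453]
contact_force: [0.8, 0.2, -0.1]
opening: 0.0644
grip_force: 0.0
```

{"op": "apply_moves", "data": {
  "delta_pos": [
    [0.029, -0.644, 0.03],
    [0.029, -0.644, 0.03],
    [0.029, -0.644, 0.03],
    [0.029, -0.644, 0.03],
    [0.029, -0.644, 0.03],
    [0.029, -0.644, 0.03],
    [0.029, -0.644, 0.03],
    [0.029, -0.644, 0.03]
  ],
  "dr": [
    [0, 0, 0],
    [0, 0, 0],
    [0, 0, 0],
    [0, 0, 0],
    [0, 0, 0],
    [0, 0, 0],
    [0, 0, 0],
    [0, 0, 0]
  ],
  "jaw": [0.7, 0.7, 0.7, 0.7, 0.7, 0.7, 0.7, 0.7]
}}

```text
time: 17.2
tool_pos: [0.5088, -0.1327, 0.2485]
tool_rot: [3.141, 0.0, 1.448]
contact_force: [0.2, 0.9, 0.6]
opening: 0.0644
grip_force: 0.0
```

{"op": "apply_moves", "data": {
  "delta_pos": [
    [0.029, -0.644, 0],
    [0.029, -0.644, 0],
    [0.029, -0.644, 0],
    [0.029, -0.644, 0],
    [0.029, -0.644, 0],
    [0.029, -0.644, 0],
    [0.029, -0.644, 0],
    [0.029, -0.644, 0]
  ],
  "dr": [
    [0, 0, 0],
    [0, 0, 0],
    [0, 0, 0],
    [0, 0, 0],
    [0, 0, 0],
    [0, 0, 0],
    [0, 0, 0],
    [0, 0, 0]
  ],
  "jaw": [0.8, 0.8, 0.8, 0.8, 0.8, 0.8, 0.8, 0.8]
}}

```text
time: 17.87
tool_pos: [0.5205, -0.3885, 0.2474]
tool_rot: [-3.141, -0.001, 1.451]
contact_force: [0.1, 1.1, -0.3]
opening: 0.0736
grip_force: 0.0
```

```bash
python3 - <<'E'
s=open('cand.py').read()
s=s.replace("m=(hsv[...,2]<105)","np.savez('c.npz',im=im)\nm=(hsv[...,2]<105)")
open('cand.py','w').write(s)
E
python3 cand.py pics/w6.png; python3 st.py
```

```text
17.8667 [ 520.5 -388.5  247.4] [-179.9   -0.1   83.1] [ 0.1  1.1 -0.3]
square [ 411.7 -309.2] [46.  47.5] ang 76.9 [197.1 150.5]
17.92 [ 520.7 -386.5  247.7] [-179.9   -0.1   83.2] [-0.7  0.7  0.7] 73.1 0.0
```

View pics/w6.png

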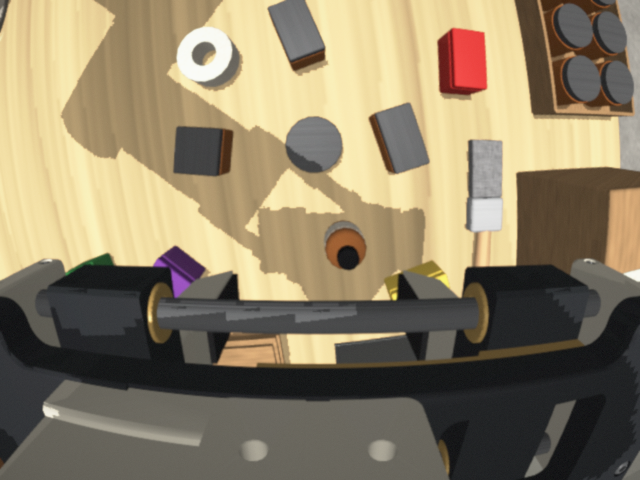

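Run:
```python
from h import *
im=np.load('c.npz')['im']; hsv=cv2.cvtColor(im,cv2.COLOR_RGB2HSV)
m=(hsv[...,2]<105)&(hsv[...,1]<80); m[270:]=0
p=telemetry.observe()
for k in blobs(m,300,40000):
    W=cast("wrist",k[:,0],.058,p).astype(np.float32)*1000; r=cv2.minAreaRect(W); print(k[:,0].mean(0).round(),np.round(r[0]),np.round(r[1],1))
```

```text
[348. 258.] [ 544. -430.] [22.7 18.7]
[302. 161.] [ 511. -332.] [12.9 40.8]
[197. 151.] [ 412. -307.] [45.8 47.3]
[598.  80.] [ 861. -258.] [ 54.2 119.9]
[591.  29.] [ 861. -196.] [120.6  54.9]
```

```bash
sed -i 's/^m=(hsv.*$/m=(hsv[...,2]<150)\&(hsv[...,1]<60); m[262:]=0; m=cv2.morphologyEx(m.astype(np.uint8),cv2.MORPH_OPEN,np.ones((3,3)))/' cand.py; python3 cand.py
```

```text
17.9167 [ 520.7 -386.5  247.7] [-179.9   -0.1   83.2] [-0.7  0.7  0.7]
square [ 411.7 -309.2] [45.4 47.1] ang 76.9 [197.3 152.4]
square [ 523.9 -319.2] [50.9 51.3] ang 83.2 [313.6 146.5]
oblong [ 608.9 -322. ] [36.5 61.5] ang 13.3 [402. 140.]
oblong [ 520.8 -202.7] [35.8 62.6] ang 14.9 [296.1  30.3]
```

{"op": "apply_moves", "data": {
  "delta_pos": [
    [0.009, 0.084, 0],
    [0.009, 0.168, 0],
    [0.009, 0.168, -0.1],
    [0.009, 0.168, -0.2],
    [0.009, 0.168, -0.3],
    [0.009, 0.168, -0.4],
    [0.009, 0.168, -0.48],
    [0.009, 0.168, -0.48]
  ],
  "dr": [
    [0, 0, 0],
    [0, 0, 0],
    [0, 0, 0],
    [0, 0, 0],
    [0, 0, 0],
    [0, 0, 0],
    [0, 0, 0],
    [0, 0, 0]
  ],
  "jaw": [0.74, 0.74, 0.74, 0.74, 0.74, 0.74, 0.74, 0.74]
}}

```text
time: 18.63
tool_pos: [0.521, -0.3146, 0.0508]
tool_rot: [-3.131, -0.007, 1.455]
contact_force: [-1.1, 1.3, -0.0]
opening: 0.0682
grip_force: 0.0
```

{"op": "apply_moves", "data": {
  "delta_pos": [
    [0, 0, -0.04],
    [0, 0, -0.069],
    [0, 0, -0.069],
    [0, 0, -0.069],
    [0, 0, -0.069],
    [0, 0, -0.069],
    [0, 0, -0.069],
    [0, 0, -0.069]
  ],
  "dr": [
    [0, 0, 0],
    [0, 0, 0],
    [0, 0, 0],
    [0, 0, 0],
    [0, 0, 0],
    [0, 0, 0],
    [0, 0, 0],
    [0, 0, 0]
  ],
  "jaw": [0.74, 0.74, 0.74, 0.5, 0.5, 0.5, 0.5, 0.5]
}}

```text
time: 19.3
tool_pos: [0.5248, -0.3205, 0.0308]
tool_rot: [3.139, 0.001, 1.453]
contact_force: [0.2, 2.5, 6.4]
opening: 0.054
grip_force: 25.0
```

```bash
python3 st.py
```

```text
19.3 [ 524.8 -320.5   30.8] [179.9   0.1  83.2] [0.2 2.5 6.4] 54.0 25.004558265209198
```

{"op": "apply_moves", "data": {
  "delta_pos": [
    [0, 0, 0.06],
    [0, 0, 0.16],
    [0, 0, 0.26],
    [0, 0, 0.36],
    [0, 0, 0.46],
    [-0.02, 0.08, 0.5],
    [-0.043, 0.18, 0.5],
    [-0.043, 0.28, 0.5]
  ],
  "dr": [
    [0, 0, 0],
    [0, 0, 0],
    [0, 0, 0],
    [0, 0, 0],
    [0, 0, 0],
    [0, 0, 0],
    [0, 0, 0],
    [0, 0, 0]
  ],
  "jaw": [0.5, 0.5, 0.5, 0.5, 0.5, 0.5, 0.5, 0.5]
}}

```text
time: 19.97
tool_pos: [0.5057, -0.208, 0.2308]
tool_rot: [3.139, 0.001, 1.45]
contact_force: [0.5, -0.0, -1.6]
opening: 0.0546
grip_force: 25.0
```

{"op": "apply_moves", "data": {
  "delta_pos": [
    [-0.043, 0.654, 0],
    [-0.043, 0.654, 0],
    [-0.043, 0.654, 0],
    [-0.043, 0.654, 0],
    [-0.043, 0.654, 0],
    [-0.043, 0.654, 0],
    [-0.043, 0.654, 0],
    [-0.043, 0.654, 0]
  ],
  "dr": [
    [0, 0, 0],
    [0, 0, 0],
    [0, 0, 0],
    [0, 0, 0],
    [0, 0, 0],
    [0, 0, 0],
    [0, 0, 0],
    [0, 0, 0]
  ],
  "jaw": [0.5, 0.5, 0.5, 0.5, 0.5, 0.5, 0.5, 0.5]
}}

```text
time: 20.63
tool_pos: [0.489, 0.0562, 0.2295]
tool_rot: [3.141, -0.001, 1.457]
contact_force: [-0.5, -0.5, -1.3]
opening: 0.0544
grip_force: 25.0
```

{"op": "apply_moves", "data": {
  "delta_pos": [
    [0, 0, -0.05],
    [0, 0, -0.15],
    [0, 0, -0.25],
    [0, 0, -0.31],
    [0, 0, -0.31],
    [0, 0, -0.31],
    [0, 0, -0.31]
  ],
  "dr": [
    [0, 0, 0],
    [0, 0, 0],
    [0, 0, 0],
    [0, 0, 0],
    [0, 0, 0],
    [0, 0, 0],
    [0, 0, 0]
  ],
  "jaw": [0.5, 0.5, 0.5, 0.5, 0.5, 0.5, 0.5]
}}

```text
time: 21.22
tool_pos: [0.491, 0.0525, 0.1068]
tool_rot: [3.139, 0.0, 1.452]
contact_force: [-0.0, 0.7, -1.1]
opening: 0.0543
grip_force: 25.0
```

```bash
cat > hand.py <<'E'
from h import *
import sys
# back edge of the held lid along columns near the middle -> offset of candle centre along tool x; argv: lid height above TCP (mm), half depth (mm)
p,im,hsv=shot("wrist"); g=cv2.cvtColor(im,cv2.COLOR_RGB2GRAY).astype(int)
h,half=float(sys.argv[1])/1000,float(sys.argv[2])
Rt=R.from_euler('xyz',p['tool_rot']).as_matrix(); np.set_printoptions(precision=1,suppress=True)
print(p['tool_pos']*1000,np.degrees(p['tool_rot']),p['contact_force'],p['opening'])
c=int(sys.argv[3]) if len(sys.argv)>3 else 318
print("front",g[225:290:2,c]); print("back",g[330:380:2,c])
off=lambda r:((np.r_[cast("wrist",[[c,r]],p['tool_pos'][2]+h,p)[0],0]-np.r_[p['tool_pos'][:2],0])@Rt*1000)[0]
for r in (240,250,260,270,340,350,360,370): print(r,round(off(r),1),end='; ')
E
python3 hand.py 29.2 27
```

```text
[491.   52.5 106.8] [179.8   0.   83.2] [-0.   0.7 -1.1] 0.054306335417167714
front [ 60  61  61  59  62  62  61  61  61  64  90 137  69  40  39  43  56  65
  63  65  62  63  61  61  65  62  62  61  65  65  66  67  64]
back [72 66 63 60 62 63 64 64 66 62 63 62 62 62 64 65 65 74 76 44 23 21 23 22
 23]
240 33.3; 250 29.6; 260 25.9; 270 22.0; 340 -7.2; 350 -11.9; 360 -16.7; 370 -21.7;
```

{"op": "apply_moves", "data": {
  "delta_pos": [
    [-0.006, 0.0045, -0.02],
    [-0.006, 0.0045, -0.04],
    [-0.006, 0.0045, -0.055],
    [-0.006, 0.0045, -0.07],
    [-0.006, 0.0045, -0.08],
    [-0.006, 0.0045, -0.09],
    [-0.006, 0.0045, -0.098],
    [-0.006, 0.0045, -0.098]
  ],
  "dr": [
    [0, 0, 0],
    [0, 0, 0],
    [0, 0, 0],
    [0, 0, 0],
    [0, 0, 0],
    [0, 0, 0],
    [0, 0, 0],
    [0, 0, 0]
  ],
  "jaw": [0.5, 0.5, 0.5, 0.5, 0.5, 0.5, 0.5, 0.5]
}}

```text
time: 21.93
tool_pos: [0.4872, 0.0553, 0.0673]
tool_rot: [3.141, 0.0, 1.453]
contact_force: [-5.1, 0.6, 15.1]
opening: 0.0546
grip_force: 25.0
```

{"op": "apply_moves", "data": {
  "delta_pos": [
    [0, 0, 0.004],
    [0, 0, 0.004],
    [0, 0, 0.004],
    [0, 0, 0.06],
    [0, 0, 0.16],
    [0, 0, 0.26],
    [0, 0, 0.36],
    [0, 0, 0.45]
  ],
  "dr": [
    [0, 0, 0],
    [0, 0, 0],
    [0, 0, 0],
    [0, 0, 0],
    [0, 0, 0],
    [0, 0, 0],
    [0, 0, 0],
    [0, 0, 0]
  ],
  "jaw": [0.75, 0.75, 0.75, 0.75, 0.75, 0.75, 0.75, 0.75]
}}

```text
time: 22.6
tool_pos: [0.4871, 0.0552, 0.2481]
tool_rot: [3.141, -0.0, 1.453]
contact_force: [1.7, 0.5, -0.2]
opening: 0.0688
grip_force: 0.0
```

{"op": "apply_moves", "data": {
  "delta_pos": [
    [0.144, -0.556, 0],
    [0.144, -0.556, 0],
    [0.144, -0.556, 0],
    [0.144, -0.556, 0],
    [0.144, -0.556, 0],
    [0.144, -0.556, 0],
    [0.144, -0.556, 0]
  ],
  "dr": [
    [0, 0, 0],
    [0, 0, 0],
    [0, 0, 0],
    [0, 0, 0],
    [0, 0, 0],
    [0, 0, 0],
    [0, 0, 0]
  ],
  "jaw": [0.6, 0.6, 0.6, 0.6, 0.6, 0.6, 0.6]
}}

```text
time: 23.18
tool_pos: [0.5453, -0.1719, 0.2447]
tool_rot: [-3.141, 0.001, 1.448]
contact_force: [-0.8, 0.1, -0.4]
opening: 0.0549
grip_force: 0.0
```

{"op": "apply_moves", "data": {
  "delta_pos": [
    [0.144, -0.556, 0],
    [0.144, -0.556, 0],
    [0.144, -0.556, 0],
    [0.144, -0.556, 0],
    [0.144, -0.556, 0],
    [0.144, -0.556, 0],
    [0.144, -0.556, 0],
    [0.144, -0.556, 0]
  ],
  "dr": [
    [0, 0, 0],
    [0, 0, 0],
    [0, 0, 0],
    [0, 0, 0],
    [0, 0, 0],
    [0, 0, 0],
    [0, 0, 0],
    [0, 0, 0]
  ],
  "jaw": [0.6, 0.6, 0.6, 0.6, 0.6, 0.6, 0.6, 0.6]
}}

```text
time: 23.85
tool_pos: [0.6022, -0.3899, 0.2442]
tool_rot: [-3.14, -0.002, 1.452]
contact_force: [-0.1, -0.0, -0.8]
opening: 0.0553
grip_force: 0.0
```

```bash
python3 cand.py
```

```text
23.85 [ 602.2 -389.9  244.2] [-179.9   -0.1   83.2] [-0.1 -0.  -0.8]
square [ 413.  -309.4] [45.  49.1] ang 77.5 [125.2 163.5]
oblong [ 609.9 -322.1] [35.6 61.7] ang 13.1 [318.4 145.2]
round [ 890.9 -263. ] [57.5 52.3] ang 26.7 [570.6  75.9]
round [ 828.5 -262.2] [56.5 50.8] ang 3.6 [525.2  73.1]
oblong [ 521.9 -202.9] [36.2 62.9] ang 14.6 [213.4  39.9]
round [ 890.3 -199.5] [59.2 51. ] ang 8.4 [561.9  22.1]
```

{"op": "apply_moves", "data": {
  "delta_pos": [
    [0.019, 0.085, 0],
    [0.019, 0.1695, 0],
    [0.019, 0.1695, -0.1],
    [0.019, 0.1695, -0.2],
    [0.019, 0.1695, -0.3],
    [0.019, 0.1695, -0.4],
    [0.019, 0.1695, -0.48],
    [0.019, 0.1695, -0.48]
  ],
  "dr": [
    [0, 0, 0.24],
    [0, 0, 0.48],
    [0, 0, 0.694],
    [0, 0, 0.694],
    [0, 0, 0.694],
    [0, 0, 0.694],
    [0, 0, 0.694],
    [0, 0, 0.694]
  ],
  "jaw": [0.6, 0.6, 0.6, 0.6, 0.6, 0.6, 0.6, 0.6]
}}

```text
time: 24.57
tool_pos: [0.6062, -0.3169, 0.0469]
tool_rot: [-3.133, -0.01, 1.802]
contact_force: [-0.9, 0.6, -0.1]
opening: 0.055
grip_force: 0.0
```

{"op": "apply_moves", "data": {
  "delta_pos": [
    [0, 0, -0.04],
    [0, 0, -0.06],
    [0, 0, -0.06],
    [0, 0, -0.06],
    [0, 0, -0.06],
    [0, 0, -0.06],
    [0, 0, -0.06],
    [0, 0, -0.06]
  ],
  "dr": [
    [0, 0, 0],
    [0, 0, 0],
    [0, 0, 0],
    [0, 0, 0],
    [0, 0, 0],
    [0, 0, 0],
    [0, 0, 0],
    [0, 0, 0]
  ],
  "jaw": [0.6, 0.6, 0.6, 0.3, 0.3, 0.3, 0.3, 0.3]
}}

```text
time: 25.23
tool_pos: [0.6107, -0.3221, 0.0316]
tool_rot: [3.14, 0.002, 1.8]
contact_force: [-0.9, 0.1, 5.7]
opening: 0.0372
grip_force: 25.0
```

```bash
python3 st.py
```

```text
25.23 [ 610.7 -322.1   31.6] [179.9   0.1 103.1] [-0.9  0.1  5.7] 37.2 25.0035560131073
```

{"op": "apply_moves", "data": {
  "delta_pos": [
    [0, 0, 0.06],
    [0, 0, 0.16],
    [0, 0, 0.26],
    [0, 0, 0.36],
    [0, 0, 0.46],
    [0, 0.08, 0.5],
    [-0.034, 0.18, 0.5],
    [-0.034, 0.28, 0.5]
  ],
  "dr": [
    [0, 0, 0],
    [0, 0, 0],
    [0, 0, 0],
    [0, 0, 0],
    [0, 0, 0],
    [0, 0, -0.2],
    [0, 0, -0.4],
    [0, 0, -0.6]
  ],
  "jaw": [0.3, 0.3, 0.3, 0.3, 0.3, 0.3, 0.3, 0.3]
}}

```text
time: 25.9
tool_pos: [0.5951, -0.2098, 0.2315]
tool_rot: [3.14, 0.001, 1.492]
contact_force: [0.8, 0.8, -2.5]
opening: 0.0379
grip_force: 25.0
```

{"op": "apply_moves", "data": {
  "delta_pos": [
    [-0.034, 0.636, 0],
    [-0.034, 0.636, 0],
    [-0.034, 0.636, 0],
    [-0.034, 0.636, 0],
    [-0.034, 0.636, 0],
    [-0.034, 0.636, 0],
    [-0.034, 0.636, 0],
    [-0.034, 0.636, 0]
  ],
  "dr": [
    [0, 0, -0.093],
    [0, 0, -0.093],
    [0, 0, -0.093],
    [0, 0, -0.093],
    [0, 0, -0.093],
    [0, 0, -0.093],
    [0, 0, -0.093],
    [0, 0, -0.093]
  ],
  "jaw": [0.3, 0.3, 0.3, 0.3, 0.3, 0.3, 0.3, 0.3]
}}

```text
time: 26.57
tool_pos: [0.5823, 0.0473, 0.2301]
tool_rot: [-3.141, -0.0, 1.458]
contact_force: [-0.3, -0.4, -1.2]
opening: 0.0374
grip_force: 25.0
```

{"op": "apply_moves", "data": {
  "delta_pos": [
    [0, 0, -0.05],
    [0, 0, -0.15],
    [0, 0, -0.25],
    [0, 0, -0.31],
    [0, 0, -0.31],
    [0, 0, -0.31],
    [0, 0, -0.31]
  ],
  "dr": [
    [0, 0, 0],
    [0, 0, 0],
    [0, 0, 0],
    [0, 0, 0],
    [0, 0, 0],
    [0, 0, 0],
    [0, 0, 0]
  ],
  "jaw": [0.3, 0.3, 0.3, 0.3, 0.3, 0.3, 0.3]
}}

```text
time: 27.15
tool_pos: [0.5843, 0.0435, 0.1078]
tool_rot: [3.138, 0.0, 1.452]
contact_force: [1.2, 0.1, -1.6]
opening: 0.0377
grip_force: 25.0
```

```bash
python3 hand.py 20.4 31
```

```text
[584.3  43.5 107.8] [179.8   0.   83.2] [ 1.2  0.1 -1.6] 0.03766302649595679
front [63 61 68 93 80 43 43 54 61 65 65 67 66 65 65 66 68 67 68 67 65 67 67 66
 65 65 67 67 67 66 68 68 67]
back [72 66 64 68 66 67 67 65 67 66 66 65 65 65 66 66 66 73 73 45 21 25 22 25
 26]
240 31.1; 250 27.1; 260 23.1; 270 19.0; 340 -12.3; 350 -17.2; 360 -22.4; 370 -27.7;
```

{"op": "apply_moves", "data": {
  "delta_pos": [
    [0, 0, -0.02],
    [0, 0, -0.04],
    [0, 0, -0.055],
    [0, 0, -0.07],
    [0, 0, -0.08],
    [0, 0, -0.09],
    [0, 0, -0.096],
    [0, 0, -0.096]
  ],
  "dr": [
    [0, 0, 0],
    [0, 0, 0],
    [0, 0, 0],
    [0, 0, 0],
    [0, 0, 0],
    [0, 0, 0],
    [0, 0, 0],
    [0, 0, 0]
  ],
  "jaw": [0.3, 0.3, 0.3, 0.3, 0.3, 0.3, 0.3, 0.3]
}}

```text
time: 27.87
tool_pos: [0.5827, 0.0447, 0.0693]
tool_rot: [3.141, 0.0, 1.454]
contact_force: [-6.5, 0.8, 14.1]
opening: 0.0372
grip_force: 25.0
```

{"op": "apply_moves", "data": {
  "delta_pos": [
    [0, 0, 0.004],
    [0, 0, 0.004],
    [0, 0, 0.004],
    [0, 0, 0.06],
    [0, 0, 0.16],
    [0, 0, 0.26],
    [0, 0, 0.36],
    [0, 0, 0.45]
  ],
  "dr": [
    [0, 0, 0],
    [0, 0, 0],
    [0, 0, 0],
    [0, 0, 0],
    [0, 0, 0],
    [0, 0, 0],
    [0, 0, 0],
    [0, 0, 0]
  ],
  "jaw": [0.58, 0.58, 0.58, 0.58, 0.58, 0.58, 0.58, 0.58]
}}

```text
time: 28.53
tool_pos: [0.5828, 0.0446, 0.2498]
tool_rot: [3.141, -0.0, 1.453]
contact_force: [1.4, 0.5, -0.1]
opening: 0.0533
grip_force: 0.0
```

{"op": "apply_moves", "data": {
  "delta_pos": [
    [-0.169, -0.788, 0],
    [-0.169, -0.788, 0],
    [-0.169, -0.788, 0],
    [-0.169, -0.788, 0],
    [-0.169, -0.788, 0],
    [-0.169, -0.788, 0],
    [-0.169, -0.788, 0],
    [-0.169, -0.788, 0]
  ],
  "dr": [
    [0, 0, 0],
    [0, 0, 0],
    [0, 0, 0],
    [0, 0, 0],
    [0, 0, 0],
    [0, 0, 0],
    [0, 0, 0],
    [0, 0, 0]
  ],
  "jaw": [0.6, 0.6, 0.6, 0.6, 0.6, 0.6, 0.6, 0.6]
}}

```text
time: 29.2
tool_pos: [0.5141, -0.2738, 0.2472]
tool_rot: [-3.141, 0.001, 1.452]
contact_force: [1.0, 0.9, -0.8]
opening: 0.0554
grip_force: 0.0
```

{"op": "apply_moves", "data": {
  "delta_pos": [
    [0, 0, 0],
    [0, 0, 0],
    [0, 0, 0]
  ],
  "dr": [
    [0, 0, 0],
    [0, 0, 0],
    [0, 0, 0]
  ],
  "jaw": [0.6, 0.6, 0.6]
}}

```text
time: 29.45
tool_pos: [0.5152, -0.2701, 0.2471]
tool_rot: [-3.141, -0.001, 1.453]
contact_force: [-0.1, -0.3, 0.3]
opening: 0.055
grip_force: 0.0
```

```bash
python3 cand.py
```

```text
29.45 [ 515.2 -270.1  247.1] [-180.    -0.1   83.2] [-0.1 -0.3  0.3]
oblong [ 520.7 -201.6] [35.8 61.6] ang 14.8 [315.9 144.3]
```

{"op": "apply_moves", "data": {
  "delta_pos": [
    [0.014, 0.085, 0],
    [0.014, 0.171, 0],
    [0.014, 0.171, -0.1],
    [0.014, 0.171, -0.2],
    [0.014, 0.171, -0.3],
    [0.014, 0.171, -0.4],
    [0.014, 0.171, -0.48],
    [0.014, 0.171, -0.48]
  ],
  "dr": [
    [0, 0, 0.24],
    [0, 0, 0.48],
    [0, 0, 0.72],
    [0, 0, 0.754],
    [0, 0, 0.754],
    [0, 0, 0.754],
    [0, 0, 0.754],
    [0, 0, 0.754]
  ],
  "jaw": [0.6, 0.6, 0.6, 0.6, 0.6, 0.6, 0.6, 0.6]
}}

```text
time: 30.17
tool_pos: [0.5174, -0.1984, 0.0497]
tool_rot: [-3.133, -0.008, 1.833]
contact_force: [-1.8, 0.1, -1.0]
opening: 0.0549
grip_force: 0.0
```

{"op": "apply_moves", "data": {
  "delta_pos": [
    [0, 0, -0.04],
    [0, 0, -0.064],
    [0, 0, -0.064],
    [0, 0, -0.064],
    [0, 0, -0.064],
    [0, 0, -0.064],
    [0, 0, -0.064],
    [0, 0, -0.064]
  ],
  "dr": [
    [0, 0, 0],
    [0, 0, 0],
    [0, 0, 0],
    [0, 0, 0],
    [0, 0, 0],
    [0, 0, 0],
    [0, 0, 0],
    [0, 0, 0]
  ],
  "jaw": [0.6, 0.6, 0.6, 0.3, 0.3, 0.3, 0.3, 0.3]
}}

```text
time: 30.83
tool_pos: [0.5216, -0.2025, 0.0313]
tool_rot: [3.14, 0.001, 1.83]
contact_force: [0.7, 1.6, 6.4]
opening: 0.0375
grip_force: 25.0
```

```bash
python3 st.py
```

```text
30.83 [ 521.6 -202.5   31.3] [179.9   0.1 104.9] [0.7 1.6 6.4] 37.5 25.000619888305664
```

{"op": "apply_moves", "data": {
  "delta_pos": [
    [0, 0, 0.06],
    [0, 0, 0.16],
    [0, 0, 0.26],
    [0, 0, 0.36],
    [0, 0, 0.46],
    [0, 0.08, 0.5],
    [-0.02, 0.18, 0.5],
    [-0.02, 0.28, 0.5]
  ],
  "dr": [
    [0, 0, 0],
    [0, 0, 0],
    [0, 0, 0],
    [0, 0, 0],
    [0, 0, 0],
    [0, 0, -0.2],
    [0, 0, -0.4],
    [0, 0, -0.6]
  ],
  "jaw": [0.3, 0.3, 0.3, 0.3, 0.3, 0.3, 0.3, 0.3]
}}

```text
time: 31.5
tool_pos: [0.512, -0.0898, 0.2314]
tool_rot: [3.14, 0.001, 1.523]
contact_force: [1.0, 0.6, -2.6]
opening: 0.0376
grip_force: 25.0
```

{"op": "apply_moves", "data": {
  "delta_pos": [
    [-0.02, 0.1, 0],
    [-0.02, 0.2, 0],
    [-0.02, 0.3, 0],
    [-0.02, 0.4, 0],
    [-0.02, 0.5, 0],
    [-0.02, 0.6, 0],
    [-0.02, 0.68, 0],
    [-0.02, 0.73, 0]
  ],
  "dr": [
    [0, 0, -0.156],
    [0, 0, -0.156],
    [0, 0, -0.156],
    [0, 0, -0.156],
    [0, 0, -0.156],
    [0, 0, -0.156],
    [0, 0, -0.156],
    [0, 0, -0.156]
  ],
  "jaw": [0.3, 0.3, 0.3, 0.3, 0.3, 0.3, 0.3, 0.3]
}}

```text
time: 32.17
tool_pos: [0.5039, 0.205, 0.2298]
tool_rot: [-3.141, -0.001, 1.455]
contact_force: [-0.6, -0.3, -2.3]
opening: 0.0374
grip_force: 25.0
```

{"op": "apply_moves", "data": {
  "delta_pos": [
    [0, 0.002, 0],
    [0, 0.002, -0.08],
    [0, 0.002, -0.16],
    [0, 0.002, -0.24],
    [0, 0.002, -0.31],
    [0, 0.002, -0.31],
    [0, 0.002, -0.31]
  ],
  "dr": [
    [0, 0, 0],
    [0, 0, 0],
    [0, 0, 0],
    [0, 0, 0],
    [0, 0, 0],
    [0, 0, 0],
    [0, 0, 0]
  ],
  "jaw": [0.3, 0.3, 0.3, 0.3, 0.3, 0.3, 0.3]
}}

```text
time: 32.75
tool_pos: [0.5041, 0.2017, 0.1053]
tool_rot: [-3.138, 0.001, 1.452]
contact_force: [0.0, -0.2, -1.3]
opening: 0.0378
grip_force: 25.0
```

```bash
python3 hand.py 20.7 31
```

```text
[504.1 201.7 105.3] [-179.8    0.1   83.2] [ 0.  -0.2 -1.3] 0.03779706911232258
front [61 70 92 75 41 46 55 63 66 66 68 67 67 69 66 67 67 68 65 68 67 65 67 67
 67 68 68 67 66 69 69 67 68]
back [73 68 65 68 68 68 68 66 68 67 68 67 65 65 66 67 68 77 76 48 23 23 23 23
 22]
240 31.2; 250 27.2; 260 23.2; 270 19.1; 340 -12.1; 350 -17.0; 360 -22.2; 370 -27.5;
```

{"op": "apply_moves", "data": {
  "delta_pos": [
    [0.006, 0.003, -0.02],
    [0.006, 0.003, -0.04],
    [0.006, 0.003, -0.055],
    [0.006, 0.003, -0.07],
    [0.006, 0.003, -0.08],
    [0.006, 0.003, -0.088],
    [0.006, 0.003, -0.093],
    [0.006, 0.003, -0.093]
  ],
  "dr": [
    [0, 0, 0],
    [0, 0, 0],
    [0, 0, 0],
    [0, 0, 0],
    [0, 0, 0],
    [0, 0, 0],
    [0, 0, 0],
    [0, 0, 0]
  ],
  "jaw": [0.3, 0.3, 0.3, 0.3, 0.3, 0.3, 0.3, 0.3]
}}

```text
time: 33.47
tool_pos: [0.5071, 0.2038, 0.0693]
tool_rot: [3.142, 0.0, 1.452]
contact_force: [-1.5, -1.3, 4.4]
opening: 0.0375
grip_force: 25.0
```

{"op": "apply_moves", "data": {
  "delta_pos": [
    [0, 0, 0.004],
    [0, 0, 0.004],
    [0, 0, 0.004],
    [0, 0, 0.06],
    [0, 0, 0.16],
    [0, 0, 0.26],
    [0, 0, 0.36],
    [0, 0, 0.45]
  ],
  "dr": [
    [0, 0, 0],
    [0, 0, 0],
    [0, 0, 0],
    [0, 0, 0],
    [0, 0, 0],
    [0, 0, 0],
    [0, 0, 0],
    [0, 0, 0]
  ],
  "jaw": [0.58, 0.58, 0.58, 0.58, 0.58, 0.58, 0.58, 0.58]
}}

```text
time: 34.13
tool_pos: [0.5073, 0.2038, 0.2514]
tool_rot: [3.14, -0.001, 1.452]
contact_force: [1.4, 0.3, 0.5]
opening: 0.0534
grip_force: 0.0
```

{"op": "apply_moves", "data": {
  "delta_pos": [
    [-0.128, -0.725, 0],
    [-0.128, -0.725, 0],
    [-0.128, -0.725, 0],
    [-0.128, -0.725, 0],
    [-0.128, -0.725, 0],
    [-0.128, -0.725, 0],
    [-0.128, -0.725, 0],
    [-0.128, -0.725, 0]
  ],
  "dr": [
    [0, 0, 0],
    [0, 0, 0],
    [0, 0, 0],
    [0, 0, 0],
    [0, 0, 0],
    [0, 0, 0],
    [0, 0, 0],
    [0, 0, 0]
  ],
  "jaw": [0.6, 0.6, 0.6, 0.6, 0.6, 0.6, 0.6, 0.6]
}}

```text
time: 34.8
tool_pos: [0.4551, -0.0922, 0.2489]
tool_rot: [3.141, 0.003, 1.446]
contact_force: [0.1, -0.6, -0.2]
opening: 0.0549
grip_force: 0.0
```

{"op": "apply_moves", "data": {
  "delta_pos": [
    [-0.128, -0.725, 0],
    [-0.128, -0.725, 0],
    [-0.128, -0.725, 0],
    [-0.128, -0.725, 0],
    [-0.128, -0.725, 0],
    [-0.128, -0.725, 0],
    [-0.128, -0.725, 0],
    [-0.128, -0.725, 0]
  ],
  "dr": [
    [0, 0, 0],
    [0, 0, 0],
    [0, 0, 0],
    [0, 0, 0],
    [0, 0, 0],
    [0, 0, 0],
    [0, 0, 0],
    [0, 0, 0]
  ],
  "jaw": [0.7, 0.7, 0.7, 0.7, 0.7, 0.7, 0.7, 0.7]
}}

```text
time: 35.47
tool_pos: [0.4033, -0.3822, 0.2481]
tool_rot: [3.142, 0.003, 1.447]
contact_force: [-0.3, 0.8, 0.2]
opening: 0.0644
grip_force: 0.0
```

{"op": "apply_moves", "data": {
  "delta_pos": [
    [0, 0, 0],
    [0, 0, 0],
    [0, 0, 0]
  ],
  "dr": [
    [0, 0, 0],
    [0, 0, 0],
    [0, 0, 0]
  ],
  "jaw": [0.7, 0.7, 0.7]
}}

```text
time: 35.72
tool_pos: [0.4054, -0.3747, 0.2488]
tool_rot: [3.142, -0.001, 1.454]
contact_force: [1.4, 0.3, -0.3]
opening: 0.0644
grip_force: 0.0
```

```bash
python3 cand.py
```

```text
35.7167 [ 405.4 -374.7  248.8] [180.   -0.   83.3] [ 1.4  0.3 -0.3]
square [ 410.2 -308.9] [45.6 45.8] ang 76.9 [315.3 147.2]
```

{"op": "apply_moves", "data": {
  "delta_pos": [
    [0.017, 0.09, 0],
    [0.017, 0.1865, 0],
    [0.017, 0.1865, -0.1],
    [0.017, 0.1865, -0.2],
    [0.017, 0.1865, -0.3],
    [0.017, 0.1865, -0.4],
    [0.017, 0.1865, -0.48],
    [0.017, 0.1865, -0.48]
  ],
  "dr": [
    [0, 0, -0.22],
    [0, 0, -0.223],
    [0, 0, -0.223],
    [0, 0, -0.223],
    [0, 0, -0.223],
    [0, 0, -0.223],
    [0, 0, -0.223],
    [0, 0, -0.223]
  ],
  "jaw": [0.7, 0.7, 0.7, 0.7, 0.7, 0.7, 0.7, 0.7]
}}

```text
time: 36.43
tool_pos: [0.4091, -0.2974, 0.0518]
tool_rot: [-3.132, -0.006, 1.343]
contact_force: [-1.4, 0.6, 0.4]
opening: 0.0642
grip_force: 0.0
```

{"op": "apply_moves", "data": {
  "delta_pos": [
    [0, 0, -0.04],
    [0, 0, -0.066],
    [0, 0, -0.066],
    [0, 0, -0.066],
    [0, 0, -0.066],
    [0, 0, -0.066],
    [0, 0, -0.066],
    [0, 0, -0.066]
  ],
  "dr": [
    [0, 0, 0],
    [0, 0, 0],
    [0, 0, 0],
    [0, 0, 0],
    [0, 0, 0],
    [0, 0, 0],
    [0, 0, 0],
    [0, 0, 0]
  ],
  "jaw": [0.7, 0.7, 0.7, 0.4, 0.4, 0.4, 0.4, 0.4]
}}

```text
time: 37.1
tool_pos: [0.4123, -0.3021, 0.0317]
tool_rot: [3.139, 0.001, 1.341]
contact_force: [0.1, 1.3, 7.6]
opening: 0.0481
grip_force: 25.0
```

```bash
python3 st.py
```

```text
37.1 [ 412.3 -302.1   31.7] [179.9   0.1  76.8] [0.1 1.3 7.6] 48.1 25.004121959209442
```

{"op": "apply_moves", "data": {
  "delta_pos": [
    [0, 0, 0.06],
    [0, 0, 0.16],
    [0, 0, 0.26],
    [0, 0, 0.36],
    [0, 0, 0.46],
    [0, 0, 0.55],
    [0, 0, 0.55]
  ],
  "dr": [
    [0, 0, 0],
    [0, 0, 0],
    [0, 0, 0],
    [0, 0, 0],
    [0, 0, 0],
    [0, 0, 0],
    [0, 0, 0]
  ],
  "jaw": [0.4, 0.4, 0.4, 0.4, 0.4, 0.4, 0.4],
  "force": 30
}}

```text
time: 37.68
tool_pos: [0.4138, -0.3037, 0.2582]
tool_rot: [3.13, 0.007, 1.341]
contact_force: [0.6, -1.1, -1.0]
opening: 0.0474
grip_force: 30.0
```

{"op": "apply_moves", "data": {
  "delta_pos": [
    [0.187, 0.5, 0],
    [0.187, 0.5, 0],
    [0.187, 0.5, 0],
    [0.187, 0.5, 0],
    [0.187, 0.5, 0],
    [0.187, 0.5, 0]
  ],
  "dr": [
    [0, 0, 0.2],
    [0, 0, 0.4],
    [0, 0, 0.6],
    [0, 0, 0.8],
    [0, 0, 1],
    [0, 0, 1]
  ],
  "jaw": [0.4, 0.4, 0.4, 0.4, 0.4, 0.4]
}}

```text
time: 38.18
tool_pos: [0.4873, -0.0959, 0.25]
tool_rot: [3.141, -0.003, 1.851]
contact_force: [-0.0, 0.2, -1.5]
opening: 0.0474
grip_force: 30.0
```

{"op": "apply_moves", "data": {
  "delta_pos": [
    [0.187, 0.5, 0],
    [0.187, 0.5, 0],
    [0.187, 0.5, 0],
    [0.187, 0.5, 0],
    [0.187, 0.5, 0],
    [0.187, 0.5, 0]
  ],
  "dr": [
    [0, 0, 0.2],
    [0, 0, 0.4],
    [0, 0, 0.6],
    [0, 0, 0.8],
    [0, 0, 1],
    [0, 0, 1]
  ],
  "jaw": [0.4, 0.4, 0.4, 0.4, 0.4, 0.4]
}}

```text
time: 38.68
tool_pos: [0.5621, 0.1039, 0.2495]
tool_rot: [3.14, -0.002, 2.35]
contact_force: [-1.5, -0.1, -2.6]
opening: 0.0479
grip_force: 30.0
```

{"op": "apply_moves", "data": {
  "delta_pos": [
    [0, 0, 0],
    [0, 0, 0],
    [0, 0, 0],
    [0, 0, 0],
    [0, 0, 0]
  ],
  "dr": [
    [0, 0, 0.2],
    [0, 0, 0.4],
    [0, 0, 0.6],
    [0, 0, 0.8],
    [0, 0, 1]
  ],
  "jaw": [0.4, 0.4, 0.4, 0.4, 0.4]
}}

```text
time: 39.1
tool_pos: [0.5608, 0.0976, 0.2497]
tool_rot: [-3.141, -0.001, 2.844]
contact_force: [-0.1, -0.2, -1.9]
opening: 0.048
grip_force: 30.0
```

{"op": "apply_moves", "data": {
  "delta_pos": [
    [0, 0, 0],
    [0, 0, 0],
    [0, 0, 0],
    [0, 0, 0],
    [0, 0, 0]
  ],
  "dr": [
    [0, 0, 0.2],
    [0, 0, 0.4],
    [0, 0, 0.6],
    [0, 0, 0.8],
    [0, 0, 1]
  ],
  "jaw": [0.4, 0.4, 0.4, 0.4, 0.4]
}}

```text
time: 39.52
tool_pos: [0.5608, 0.0975, 0.2498]
tool_rot: [3.142, -0.001, -2.939]
contact_force: [-0.3, -0.4, -1.4]
opening: 0.0476
grip_force: 30.0
```

{"op": "apply_moves", "data": {
  "delta_pos": [
    [0, 0, 0],
    [0, 0, 0],
    [0, 0, 0],
    [0, 0, 0],
    [0, 0, 0]
  ],
  "dr": [
    [0, 0, 0.2],
    [0, 0, 0.4],
    [0, 0, 0.6],
    [0, 0, 0.8],
    [0, 0, 1]
  ],
  "jaw": [0.4, 0.4, 0.4, 0.4, 0.4]
}}

```text
time: 39.93
tool_pos: [0.5608, 0.0975, 0.2498]
tool_rot: [3.141, -0.001, -2.439]
contact_force: [-0.1, -0.3, -1.9]
opening: 0.0478
grip_force: 30.0
```

{"op": "apply_moves", "data": {
  "delta_pos": [
    [0.02, 0.045, 0],
    [0.04, 0.09, 0],
    [0.07, 0.15, 0],
    [0.101, 0.215, 0],
    [0.101, 0.215, 0],
    [0.101, 0.215, 0],
    [0.101, 0.215, 0]
  ],
  "dr": [
    [0, 0, 0.2],
    [0, 0, 0.4],
    [0, 0, 0.6],
    [0, 0, 0.8],
    [0, 0, 1],
    [0, 0, 1],
    [0, 0, 1]
  ],
  "jaw": [0.4, 0.4, 0.4, 0.4, 0.4, 0.4, 0.4]
}}

```text
time: 40.52
tool_pos: [0.6013, 0.1836, 0.2496]
tool_rot: [3.14, -0.001, -1.946]
contact_force: [-0.8, 0.3, -2.1]
opening: 0.0476
grip_force: 30.0
```

```bash
python3 st.py
```

```text
40.52 [601.3 183.6 249.6] [ 179.9   -0.1 -111.5] [-0.8  0.3 -2.1] 47.6 29.998269975185394
```

{"op": "apply_moves", "data": {
  "delta_pos": [
    [-0.002, 0.005, 0],
    [-0.002, 0.005, 0],
    [-0.002, 0.005, 0],
    [-0.002, 0.005, 0],
    [-0.002, 0.005, 0]
  ],
  "dr": [
    [0, 0, 0.2],
    [0, 0, 0.4],
    [0, 0, 0.515],
    [0, 0, 0.515],
    [0, 0, 0.515]
  ],
  "jaw": [0.4, 0.4, 0.4, 0.4, 0.4]
}}

```text
time: 40.93
tool_pos: [0.6007, 0.1853, 0.2504]
tool_rot: [3.141, -0.0, -1.69]
contact_force: [-0.6, -0.3, -1.8]
opening: 0.0476
grip_force: 30.0
```

Run:
```python
from h import *
np.set_printoptions(precision=1,suppress=True)
p,im,hsv=shot("wrist"); print(p['tool_pos']*1000,np.degrees(p['tool_rot']),p['contact_force'],p['opening'])
np.savez("n2.npz",im=im,pos=p['tool_pos'],rot=p['tool_rot'])
cv2.imwrite("pics/w7.png",im[:,:,::-1])
print(project("wrist",[[.5925,.1187,.05],[.5836,.0442,.09],[.4971,.13,.094],[.4883,.0555,.098]],p))
```

```text
[600.7 185.3 250.4] [180.   -0.  -96.8] [-0.6 -0.3 -1.8] 0.04756819948432724
[[316.7 144.9]
 [316.6  58.7]
 [428.2 147.3]
 [429.5  61.7]]
```

View pics/w7.png

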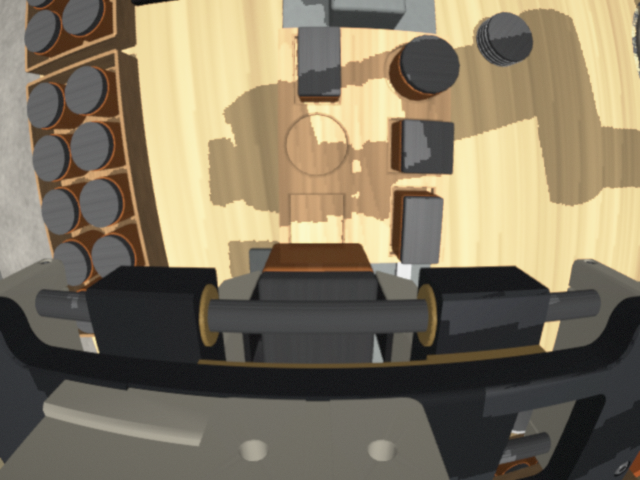

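{"op": "apply_moves", "data": {
  "delta_pos": [
    [0, 0.002, -0.08],
    [0, 0.002, -0.16],
    [0, 0.002, -0.24],
    [0, 0.002, -0.32],
    [0, 0.002, -0.36],
    [0, 0.002, -0.36],
    [0, 0.002, -0.36],
    [0, 0.002, -0.36]
  ],
  "dr": [
    [0, 0, 0],
    [0, 0, 0],
    [0, 0, 0],
    [0, 0, 0],
    [0, 0, 0],
    [0, 0, 0],
    [0, 0, 0],
    [0, 0, 0]
  ],
  "jaw": [0.4, 0.4, 0.4, 0.4, 0.4, 0.4, 0.4, 0.4]
}}

```text
time: 41.65
tool_pos: [0.6019, 0.1872, 0.1081]
tool_rot: [-3.139, 0.001, -1.686]
contact_force: [0.2, 0.3, -1.0]
opening: 0.0476
grip_force: 30.0
```

```bash
python3 hand.py 24.3 23
python3 - <<'E'
from h import *
p,im,hsv=shot("wrist"); g=cv2.cvtColor(im,cv2.COLOR_RGB2GRAY); print(g[260:300:2,318])
E
```

```text
[601.9 187.2 108.1] [-179.8    0.   -96.6] [ 0.2  0.3 -1. ] 0.047611465379183066
front [174 175 173 174 175 173 175 173 168  94  59  59  61  61  61  61  61  60
  61  61  64  82 104  74  43  46  47  57  64  66  67  65  67]
back [73 67 65 66 66 66 66 63 66 65 65 65 65 66 65 66 65 82 82 48 24 23 24 26
 23]
240 31.2; 250 27.3; 260 23.4; 270 19.5; 340 -10.9; 350 -15.8; 360 -20.8; 370 -25.9; [62 60 62 70 95 99 50 45 47 52 62 65 66 65 67 67 67 67 67 68]
```

{"op": "apply_moves", "data": {
  "delta_pos": [
    [-0.001, -0.003, -0.02],
    [-0.001, -0.003, -0.04],
    [-0.001, -0.003, -0.055],
    [-0.001, -0.003, -0.07],
    [-0.001, -0.003, -0.08],
    [-0.001, -0.003, -0.09],
    [-0.001, -0.003, -0.097],
    [-0.001, -0.003, -0.099]
  ],
  "dr": [
    [0, 0, 0],
    [0, 0, 0],
    [0, 0, 0],
    [0, 0, 0],
    [0, 0, 0],
    [0, 0, 0],
    [0, 0, 0],
    [0, 0, 0]
  ],
  "jaw": [0.4, 0.4, 0.4, 0.4, 0.4, 0.4, 0.4, 0.4]
}}

```text
time: 42.42
tool_pos: [0.6003, 0.1859, 0.0695]
tool_rot: [-3.141, -0.0, -1.685]
contact_force: [-10.3, -1.5, 24.5]
opening: 0.0476
grip_force: 30.0
```

{"op": "apply_moves", "data": {
  "delta_pos": [
    [0, 0, 0.006],
    [0, 0, 0.006],
    [0, 0, 0.006],
    [0, 0, 0.06],
    [0, 0, 0.16],
    [0, 0, 0.26],
    [0, 0, 0.36],
    [0, 0, 0.45]
  ],
  "dr": [
    [0, 0, 0],
    [0, 0, 0],
    [0, 0, 0],
    [0, 0, 0],
    [0, 0, 0],
    [0, 0, 0],
    [0, 0, 0],
    [0, 0, 0]
  ],
  "jaw": [0.7, 0.7, 0.7, 0.7, 0.7, 0.7, 0.7, 0.7]
}}

```text
time: 43.08
tool_pos: [0.6005, 0.186, 0.2489]
tool_rot: [-3.141, 0.0, -1.685]
contact_force: [1.3, 0.1, -0.5]
opening: 0.0644
grip_force: 0.0
```

{"op": "apply_moves", "data": {
  "delta_pos": [
    [0, -0.05, 0],
    [0, -0.1, 0],
    [-0.02, -0.2, 0],
    [-0.04, -0.3, 0],
    [-0.058, -0.4, 0]
  ],
  "dr": [
    [0, 0, -0.2],
    [0, 0, -0.4],
    [0, 0, -0.6],
    [0, 0, -0.8],
    [0, 0, -1]
  ],
  "jaw": [0.7, 0.7, 0.7, 0.7, 0.7]
}}

```text
time: 43.5
tool_pos: [0.5766, 0.0248, 0.2462]
tool_rot: [3.141, -0.0, -2.189]
contact_force: [0.7, -0.2, 0.5]
opening: 0.0638
grip_force: 0.0
```

{"op": "apply_moves", "data": {
  "delta_pos": [
    [0, -0.05, 0],
    [0, -0.1, 0],
    [0, -0.169, 0],
    [0, -0.169, 0],
    [0, -0.169, 0]
  ],
  "dr": [
    [0, 0, -0.2],
    [0, 0, -0.4],
    [0, 0, -0.6],
    [0, 0, -0.8],
    [0, 0, -1]
  ],
  "jaw": [0.7, 0.7, 0.7, 0.7, 0.7]
}}

```text
time: 43.92
tool_pos: [0.5772, -0.0434, 0.2462]
tool_rot: [3.141, -0.0, -2.693]
contact_force: [-0.9, -0.5, -0.7]
opening: 0.0641
grip_force: 0.0
```

{"op": "apply_moves", "data": {
  "delta_pos": [
    [0, 0, 0],
    [0, 0, 0],
    [0, 0, 0],
    [0, 0, 0],
    [0, 0, 0],
    [0, 0, 0]
  ],
  "dr": [
    [0, 0, -0.2],
    [0, 0, -0.4],
    [0, 0, -0.6],
    [0, 0, -0.8],
    [0, 0, -1],
    [0, 0, -1]
  ],
  "jaw": [0.7, 0.7, 0.7, 0.7, 0.7, 0.7]
}}

```text
time: 44.42
tool_pos: [0.5773, -0.0416, 0.2462]
tool_rot: [3.141, -0.001, 3.095]
contact_force: [0.7, -0.6, -0.0]
opening: 0.0645
grip_force: 0.0
```

Run:
```python
from h import *
np.set_printoptions(precision=1,suppress=True)
p,im,hsv=shot("top"); cv2.imwrite("pics/t3.png",cv2.resize(im[120:300,130:540][:,:,::-1],None,fx=1.9,fy=1.9))
p,im,hsv=shot("wrist"); print(p['tool_pos']*1000,np.degrees(p['tool_rot']),p['contact_force'],p['opening'])
cv2.imwrite("pics/w8.png",im[:,:,::-1])
print(project("wrist",[[.5762,-.0409,.139]],p))
m=hsv[...,2]<45; m[262:]=0
for k in blobs(m,150,3000): print(k[:,0].min(0),k[:,0].max(0),cast("wrist",[k[:,0].mean(0)],.13,p)*1000)
```

```text
[577.2 -41.6 246.3] [180.   -0.  177.6] [ 0.2 -0.4  0.5] 0.0642341006554175
[[317.7 236.9]]
[305 214] [331 248] [[573.8 -40.6]]
```

View pics/w8.png

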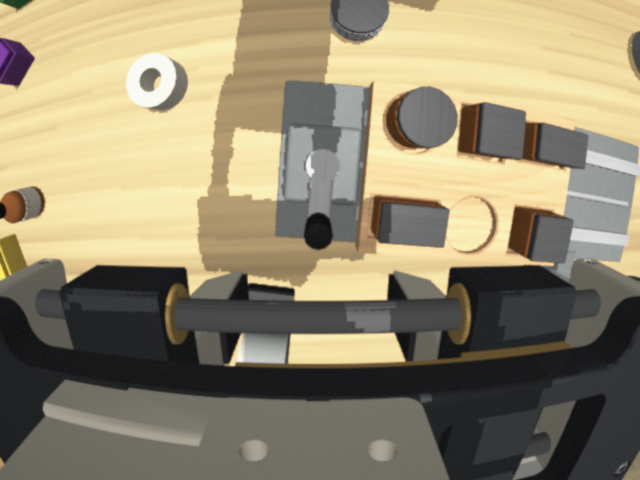

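{"op": "apply_moves", "data": {
  "delta_pos": [
    [0, -0.002, -0.08],
    [0, -0.002, -0.16],
    [0, -0.002, -0.24],
    [0, -0.002, -0.32],
    [0, -0.002, -0.357],
    [0, -0.002, -0.357],
    [0, -0.002, -0.357],
    [0, -0.002, -0.357]
  ],
  "dr": [
    [0, 0, 0],
    [0, 0, 0],
    [0, 0, 0],
    [0, 0, 0],
    [0, 0, 0],
    [0, 0, 0],
    [0, 0, 0],
    [0, 0, 0]
  ],
  "jaw": [0.6, 0.6, 0.6, 0.6, 0.6, 0.6, 0.6, 0.1],
  "force": 25
}}

```text
time: 45.18
tool_pos: [0.5783, -0.0426, 0.1053]
tool_rot: [-3.141, 0.002, 3.1]
contact_force: [-0.0, -1.0, 0.4]
opening: 0.0518
grip_force: 0.0
```

{"op": "apply_moves", "data": {
  "delta_pos": [
    [0, 0, 0],
    [0, 0, 0],
    [0, 0, 0],
    [0, 0, 0],
    [0, 0, 0],
    [0, 0, 0]
  ],
  "dr": [
    [0, 0, 0],
    [0, 0, 0],
    [0, 0, 0],
    [0, 0, 0],
    [0, 0, 0],
    [0, 0, 0]
  ],
  "jaw": [0.1, 0.1, 0.1, 0.1, 0.1, 0.1]
}}

```text
time: 45.68
tool_pos: [0.5775, -0.0422, 0.1045]
tool_rot: [3.141, 0.001, 3.098]
contact_force: [-0.5, 1.2, 3.4]
opening: 0.0214
grip_force: 25.0
```

```bash
python3 crank.py -6.75 -15 8;python3 crank.py -126.75 -22.5 8; python3 crank.py -306.75 -22.5 8
```

```text
[[-0.008, -0.0316], [-0.024, -0.0601], [-0.0467, -0.0835], [-0.0748, -0.1002], [-0.1062, -0.109], [-0.1388, -0.1094], [-0.1705, -0.1014], [-0.1989, -0.0855]]
[[-0.0326, 0.0362], [-0.0489, 0.0822], [-0.0464, 0.1309], [-0.0254, 0.1749], [0.0109, 0.2076], [0.0569, 0.2239], [0.1056, 0.2213], [0.1496, 0.2003]]
[[0.0326, -0.0362], [0.0489, -0.0822], [0.0464, -0.1309], [0.0254, -0.1749], [-0.0109, -0.2076], [-0.0569, -0.2239], [-0.1056, -0.2213], [-0.1496, -0.2003]]
```

{"op": "apply_moves", "data": {
  "delta_pos": [
    [-0.008, -0.0315, 0],
    [-0.024, -0.06, 0],
    [-0.0465, -0.0835, 0],
    [-0.075, -0.1, 0],
    [-0.106, -0.109, 0],
    [-0.139, -0.1095, 0],
    [-0.1705, -0.1015, 0],
    [-0.199, -0.0855, 0]
  ],
  "dr": [
    [0, 0, 0],
    [0, 0, 0],
    [0, 0, 0],
    [0, 0, 0],
    [0, 0, 0],
    [0, 0, 0],
    [0, 0, 0],
    [0, 0, 0]
  ],
  "jaw": [0.1, 0.1, 0.1, 0.1, 0.1, 0.1, 0.1, 0.1]
}}

```text
time: 46.35
tool_pos: [0.4991, -0.0767, 0.1046]
tool_rot: [3.141, 0.005, 3.097]
contact_force: [10.2, 6.4, -4.1]
opening: 0.0215
grip_force: 25.0
```

{"op": "apply_moves", "data": {
  "delta_pos": [
    [-0.0325, 0.036, 0],
    [-0.049, 0.082, 0],
    [-0.0465, 0.131, 0],
    [-0.0255, 0.175, 0],
    [0.011, 0.2075, 0],
    [0.057, 0.224, 0],
    [0.1055, 0.2215, 0],
    [0.1495, 0.2005, 0]
  ],
  "dr": [
    [0, 0, 0],
    [0, 0, 0],
    [0, 0, 0],
    [0, 0, 0],
    [0, 0, 0],
    [0, 0, 0],
    [0, 0, 0],
    [0, 0, 0]
  ],
  "jaw": [0.1, 0.1, 0.1, 0.1, 0.1, 0.1, 0.1, 0.1]
}}

```text
time: 47.02
tool_pos: [0.5573, 0.0053, 0.1044]
tool_rot: [3.141, -0.002, 3.1]
contact_force: [-8.4, -3.4, 5.7]
opening: 0.0217
grip_force: 25.0
```

```bash
python3 st.py; python3 crank.py -126.75 -15 8; python3 crank.py -246.75 -15 6
```

```text
47.02 [557.3   5.3 104.4] [179.9  -0.1 177.6] [-8.4 -3.4  5.7] 21.7 25.004502832889557
[[-0.0234, 0.0228], [-0.0401, 0.0508], [-0.0489, 0.0822], [-0.0493, 0.1148], [-0.0413, 0.1465], [-0.0254, 0.1749], [-0.0026, 0.1983], [0.0254, 0.215]]
[[0.0314, 0.0089], [0.064, 0.0093], [0.0957, 0.0013], [0.1241, -0.0147], [0.1475, -0.0375], [0.1642, -0.0655]]
```

{"op": "apply_moves", "data": {
  "delta_pos": [
    [0.0325, -0.036, 0],
    [0.049, -0.082, 0],
    [0.0465, -0.131, 0],
    [0.0255, -0.175, 0],
    [-0.011, -0.2075, 0],
    [-0.057, -0.224, 0],
    [-0.1055, -0.2215, 0],
    [-0.1495, -0.2005, 0]
  ],
  "dr": [
    [0, 0, 0],
    [0, 0, 0],
    [0, 0, 0],
    [0, 0, 0],
    [0, 0, 0],
    [0, 0, 0],
    [0, 0, 0],
    [0, 0, 0]
  ],
  "jaw": [0.1, 0.1, 0.1, 0.1, 0.1, 0.1, 0.1, 0.1]
}}

```text
time: 47.68
tool_pos: [0.499, -0.0769, 0.1046]
tool_rot: [3.141, 0.006, 3.096]
contact_force: [13.9, 11.7, -5.1]
opening: 0.0212
grip_force: 25.0
```

{"op": "apply_moves", "data": {
  "delta_pos": [
    [-0.0235, 0.023, 0],
    [-0.04, 0.051, 0],
    [-0.049, 0.082, 0],
    [-0.049, 0.115, 0],
    [-0.0415, 0.1465, 0],
    [-0.0255, 0.175, 0],
    [-0.0025, 0.1985, 0],
    [0.0255, 0.215, 0]
  ],
  "dr": [
    [0, 0, 0],
    [0, 0, 0],
    [0, 0, 0],
    [0, 0, 0],
    [0, 0, 0],
    [0, 0, 0],
    [0, 0, 0],
    [0, 0, 0]
  ],
  "jaw": [0.1, 0.1, 0.1, 0.1, 0.1, 0.1, 0.1, 0.1]
}}

```text
time: 48.35
tool_pos: [0.5069, 0.01, 0.1044]
tool_rot: [-3.141, -0.002, 3.099]
contact_force: [-4.0, -3.7, 7.4]
opening: 0.021
grip_force: 25.0
```

{"op": "apply_moves", "data": {
  "delta_pos": [
    [0.0315, 0.009, 0],
    [0.064, 0.0095, 0],
    [0.0955, 0.0015, 0],
    [0.124, -0.0145, 0],
    [0.124, -0.0145, 0]
  ],
  "dr": [
    [0, 0, 0],
    [0, 0, 0],
    [0, 0, 0],
    [0, 0, 0],
    [0, 0, 0]
  ],
  "jaw": [0.1, 0.1, 0.1, 0.1, 0.1]
}}

```text
time: 48.77
tool_pos: [0.5594, 0.0033, 0.1045]
tool_rot: [3.141, 0.002, 3.098]
contact_force: [2.6, -0.7, 3.9]
opening: 0.0215
grip_force: 25.0
```

```bash
python3 st.py; python3 crank.py 53.25 -15 6
```

```text
48.77 [559.4   3.3 104.5] [180.    0.1 177.5] [ 2.6 -0.7  3.9] 21.5 25.00043213367462
[[0.0234, -0.0228], [0.0401, -0.0508], [0.0489, -0.0822], [0.0493, -0.1148], [0.0413, -0.1465], [0.0254, -0.1749]]
```

{"op": "apply_moves", "data": {
  "delta_pos": [
    [0.0235, -0.023, 0],
    [0.04, -0.051, 0],
    [0.049, -0.082, 0],
    [0.05, -0.098, 0],
    [0.0495, -0.11, 0],
    [0.0495, -0.119, 0],
    [0.049, -0.128, 0],
    [0.049, -0.128, 0]
  ],
  "dr": [
    [0, 0, 0],
    [0, 0, 0],
    [0, 0, 0],
    [0, 0, 0],
    [0, 0, 0],
    [0, 0, 0],
    [0, 0, 0],
    [0, 0, 0]
  ],
  "jaw": [0.1, 0.1, 0.1, 0.1, 0.1, 0.1, 0.1, 0.1]
}}

```text
time: 49.43
tool_pos: [0.5775, -0.0422, 0.1045]
tool_rot: [3.132, 0.001, 3.097]
contact_force: [1.5, 22.3, 5.5]
opening: 0.0215
grip_force: 25.0
```

{"op": "apply_moves", "data": {
  "delta_pos": [
    [0, 0.012, 0],
    [0, 0.012, 0],
    [0, 0.012, 0],
    [0, 0.012, 0.0],
    [0, 0.012, 0.08],
    [0, 0.012, 0.18],
    [0, 0.012, 0.28],
    [0, 0.012, 0.37]
  ],
  "dr": [
    [0, 0, 0],
    [0, 0, 0],
    [0, 0, 0],
    [0, 0, 0],
    [0, 0, 0],
    [0, 0, 0],
    [0, 0, 0],
    [0, 0, 0]
  ],
  "jaw": [0.1, 0.6, 0.6, 0.6, 0.6, 0.6, 0.6, 0.6]
}}

```text
time: 50.1
tool_pos: [0.5767, -0.0434, 0.2539]
tool_rot: [-3.141, -0.0, 3.097]
contact_force: [1.3, 0.1, -0.2]
opening: 0.0549
grip_force: 0.0
```

{"op": "apply_moves", "data": {
  "delta_pos": [
    [0, -0.5, 0],
    [0, -0.5, 0],
    [0, -0.5, 0],
    [0, -0.5, 0],
    [-0.2, -0.5, 0],
    [-0.2, -0.6, 0],
    [-0.2, -0.6, 0],
    [-0.2, -0.6, 0]
  ],
  "dr": [
    [0, 0, 0],
    [0, 0, 0],
    [0, 0, 0],
    [0, 0, 0],
    [0, 0, 0],
    [0, 0, 0],
    [0, 0, 0],
    [0, 0, 0]
  ],
  "jaw": [0.6, 0.6, 0.6, 0.6, 0.6, 0.6, 0.6, 0.6]
}}

```text
time: 50.77
tool_pos: [0.4935, -0.2876, 0.2514]
tool_rot: [-3.14, -0.002, 3.092]
contact_force: [1.3, -1.1, 0.1]
opening: 0.0551
grip_force: 0.0
```

```bash
python3 st.py
python3 - <<'E'
from h import *
p,im,hsv=shot("top"); cv2.imwrite("pics/t4.png",cv2.resize(im[110:370,80:560][:,:,::-1],None,fx=1.66,fy=1.66,interpolation=cv2.INTER_CUBIC))
p,im,hsv=shot("scene"); cv2.imwrite("pics/s4.png",cv2.resize(im[120:400,80:560][:,:,::-1],None,fx=1.66,fy=1.66,interpolation=cv2.INTER_CUBIC))
E
```

```text
50.77 [ 493.5 -287.6  251.4] [-179.9   -0.1  177.2] [ 1.3 -1.1  0.1] 55.1 0.0
```

View pics/t4.png

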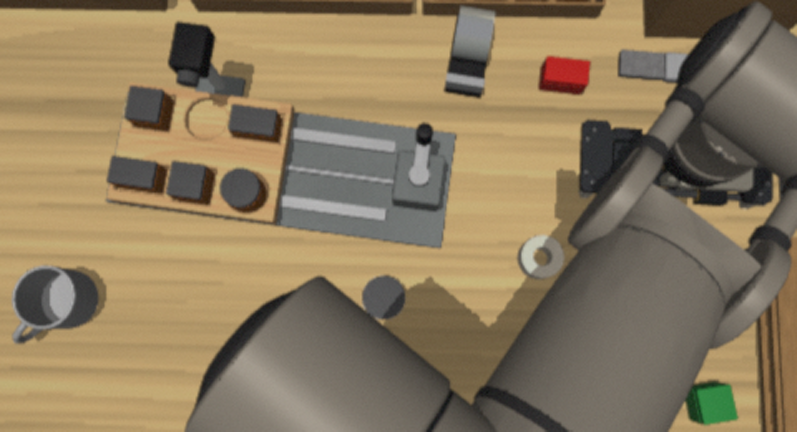

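View pics/s4.png

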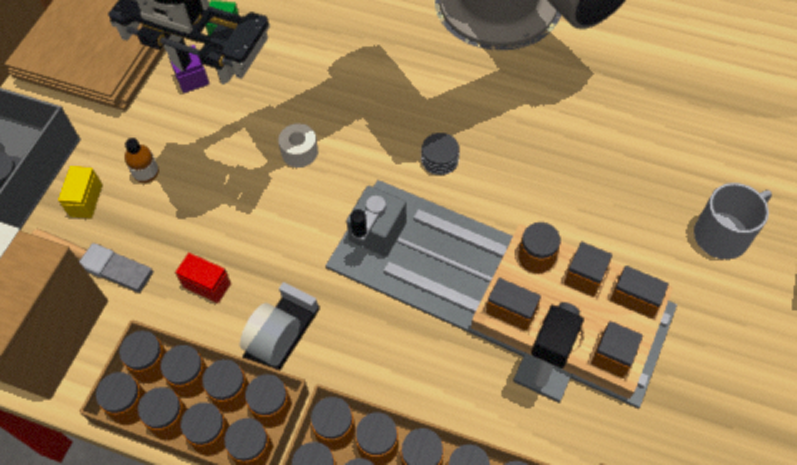

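{"op": "apply_moves", "data": {
  "delta_pos": [
    [0, 0, 0],
    [0, 0, 0],
    [0, 0, 0],
    [0, 0, 0]
  ],
  "dr": [
    [0, 0, 0],
    [0, 0, 0],
    [0, 0, 0],
    [0, 0, 0]
  ],
  "jaw": [0.6, 0.6, 0.6, 0.6]
}}

```text
time: 51.2
tool_pos: [0.4976, -0.2819, 0.2519]
tool_rot: [3.141, -0.0, 3.1]
contact_force: [-1.0, 0.1, -0.4]
opening: 0.0552
grip_force: 0.0
```

```bash
python3 -c "
from cell import job
print(job.hand_in())"
```

```text
the job is handed in; nothing more can be done
None
```

The job is handed in at 51 s: all five candles on the bench (one round, two square, two oblong) were seated at the loading stop, the nest is wound back to the camera-end stop and released, and the last camera pictures show the candles in their pockets and the visible bystanders still standing.

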